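# Screw the tool holder's clamp down and pass it under the height bar

## Robot

A 6-joint arm with a two-finger parallel gripper is mounted at the origin on the work surface. World frame = base frame: x ahead of the robot, y to its left, z up, the work surface at z = 0. Lengths are in m, angles in rad, forces in N, time in s.
With the tool pointing down it reaches from about 0.3 to 0.95 m from the base axis. Payload 3.1 kg.
Tool frame: the origin (TCP) lies midway between the tips of the shut fingers; the grasp point (between the pads) lies 19 mm behind it; y points along the fingers, x is the direction in which the jaws open and shut, and the axes are right-handed (so a half turn about y gives the same grasp; the last joint's range is limited). The gripper opens to 85 mm and grips with 20 to 120 N. Pads are 22 mm wide; open, the fingers measure 114 mm over their backs; the gripper's body (76 mm by 85 mm) begins 54 mm behind the grasp point. The pads swing forward as they close: fully open they stand 13 mm farther back than shut.
Start: joints at [-0.07, 0.308, 1.634, -0, 1.2, -0.07], TCP at [0.625, -0, 0.231] pointing down, gripper open.
Joint ranges: [-3.06, 3.06], [-0.79, 1.96], [0.05, 2.63], [-1.19, 4.34], [0.05, 2.64], [-2.94, 2.94]. Speed limits (rad/s): [2.79, 2.79, 3.14, 3.14, 3.14, 3.14].

## Interface

Orientations are given as a rotation vector (axis times angle).
In Python, from rig import r, vision, hand_in gives the robot as it stands.
- The arm moves only by the tool jog_arm, never from a script. Its argument "motion" is text: rows parted by semicolons, each of 5 numbers parted by spaces: the shift along the tool's x, y, z in mm, then the turn about the tool's y in rad, then the finger opening in mm, from 0 to 85.4. In form: tx ty tz turn hand; .... A call has 1 to 5 rows; each row is the pose to reach, as a shift and turn from the pose commanded when the call began, along the tool's axes at that moment; what a row does not reach only later rows make up. A row lasts 1/10 s, in which the tool goes at most 50 mm and 8.59 degrees, less where a joint would pass 70% of its speed; a pose out of reach is approached as far as the arm can. A call with a gripper value outside its range is refused whole. The fingers move at their own pace and stop on an object; the grip force is fixed at half the most. Time passes only in rows, so rows that repeat a pose let the fingers close. It gives the time, the measured TCP pose, the force and the opening at its end, in the units of the state.
- r.state(): the state, without advancing time (a new reading comes with each control period).
- vision.camera(name): name is "scene" or "side" or "wrist"; returns the picture (400x640x3 uint8, red, green, blue); there is no depth.
- vision.camera_info(name): a dict with "fov_y" (degrees; the focal length in pixels is half the picture's height over the tangent of half this angle, whatever the lens; pixels are square), "cx", "cy" (the principal point, pixels), "R" (3x3) and "t" (3): a world point X has camera coordinates R X + t; the wrist camera has in their place "mount" (4x4, takes a point from camera to tool coordinates, whose origin is the TCP and whose axes are the tool frame's). Camera axes: x right, y down, z forward; pixel columns grow to the right and rows downward; lengths in m; the calibration is good to about 2 mm. The wrist camera is an equidistant fisheye: a pixel r from the principal point sees the ray r / f radians off the axis. A picture is of the moment at which its call begins: read the wrist's pose just before it. camera_info takes no time and is no camera call.
- hand_in(): hands the job in, once; it reports no verdict.
The state is a dict: "clock": time; "qpos": joint angles; "joint_vel": joint speeds; "joint_torque": joint torques, N m; "tool_pos": TCP position; "eef_rot": TCP orientation; "force": force on the tool from outside, world axes, zero at the start; "moment": the same for the moment, N m; "gripper_width": finger opening in m.
Only numpy, scipy, OpenCV 4.12 (cv2) and the standard library are available. Lean on these libraries where they do the work, as an engineer would, in place of code of your own. Each camera call takes 0.05 s, during which the arm holds its last target.

## Task

The clamp screw on the lathe tool holder stands too proud to pass the height gauge: screw it clockwise, regripping as you go, until it is fully home. Then slide the holder slowly along its lane, flat on the plate, under the bridge bar until it has come out wholly on the far side, with neither it nor the robot knocking the bridge. Let go, and leave the other things on the bench where they are.

Things in the scene. Friction and masses are not known exactly. Their poses are not given: they have to be found in the camera images.
- gauge: Fixed steel gauge plate 300 x 190 x 10 mm (x -160 to +140, top z 10). Origin on the bench below the middle of the bridge bar; x runs along the lane from the entry side (the robot's) to the far side, z up. Lane: 54 mm wide between two dark rails 12 mm wide, 12 mm high, centred y +-33; end stop at x +128. The rails keep the holder from turning while its screw is driven.
- bridge: Fixed bridge, origin and axes as the gauge. Flat bar across the lane, x -6 to +6 mm, underside z 63 (53 above the plate), top z 83 (bolt heads 87), on two posts 24 x 18 mm at y +-83. A tool pointing straight down cannot follow the holder under it: push the holder's rear face from the entry side with the fingers slanting forward and down, 35 to 50 degrees.
- holder: Loose dark steel lathe tool holder, about 0.6 kg, a block 60 (x) x 50 (y) x 30 mm, standing in the lane on the entry side. Origin: centre of its underside (10 mm above the bench). x points along the lane to the far side; rear face x -30, front face x +30 mm; a square bar clamped in its left side sticks out 12 mm past the front face.
- screw_head (a point): Centre of the clamp screw's round knurled head, 30 mm diameter, 20 mm high, axis vertical through the holder's middle. It sinks 1.6 mm per rad: its underside is 8 mm above the holder's top face at joint value 0 and rests on it when home; its top is then 50 mm above the plate and clears the bar by 3 mm. Standing proud it hits the bar.
- clamp_screw (a joint): Turn of the clamp screw in rad; grows clockwise seen from above. Starts between 0 and 0.6; fully home, at the hard stop, at 5.0. It is stiff (0.05 N m) and stays where it is left.
- chuck_key: Bystander: loose T-handled chuck key lying beside the gauge, 120 mm long, cross bar 110 mm, 18 mm high. Origin under its middle, x along its shank.
- bushing: Bystander: loose flanged steel bushing standing beside the gauge, 52 mm diameter at the foot, 50 mm high. Origin under its centre.
- oil_bottle: Bystander: loose grey plastic oil bottle, 56 mm diameter, 130 mm high, standing beside the gauge. Origin under its centre.
- guard (a point): Middle of the wire guard on the bridge, over the far side of the lane, 125 mm above the bench: thin rods across the lane every 25 mm from x 22 to 122 mm (gauge frame), on side rods at y +-83 that rise from the posts' tops and two legs at x 125. It bars the way to the holder from above there.
Things that resemble listed ones, but are neither listed nor needed, are in the scene too. What is shaped like the holder but turquoise or yellow is not meant.

How it is judged:
By the outcome, as a careful person would: the job done as asked, in the order asked, and still so for the second after the job is handed in, with the robot touching nothing.
It also fails if it takes over 72 s, if anything falls off the work surface, if the arm or the gripper's body presses on something with over 40 N, if the wrist force passes 120 N, or if a joint passes its speed limit or range.

## Working session

There is one attempt and no reset: what is moved stays moved. The work goes in short steps, Python scripts to look and compute and a tool call to move; the robot and the scene stay as the last step left them, time stands still between calls to the robot, and variables do not carry over. Pictures are saved under pics/ and viewed, and the job is handed in when it is done.

Besides the shell and the picture viewer there is one more tool, called after "Call:" in YAML: its name, and indented under it one key for each argument. jog_arm: Moves the arm, as the interface text tells. Its arguments: {"type":"object","properties":{"motion":{"type":"string"}},"required":["motion"]}

```bash
ls; mkdir -p pics
python3 - <<'E'
from rig import r,vision
import cv2
print(r.state())
for n in("scene","side","wrist"):
    print(n,vision.camera_info(n))
    cv2.imwrite(f"pics/{n}0.png",vision.camera(n)[:,:,::-1])
E
```

```text
pics
{'clock': 0.0, 'qpos': array([-6.97046144e-02,  3.09014287e-01,  1.63516218e+00, -2.38237138e-05,
        1.19968311e+00, -6.96959070e-02]), 'joint_vel': array([ 0.00127895,  0.00089665,  0.00217638, -0.00043869, -0.00154385,
       -0.00162337]), 'joint_torque': array([ 1.43707580e-04, -4.15252447e+01, -2.76667070e+01, -1.74997494e-04,
        1.01000658e-02, -1.14578896e-05]), 'tool_pos': array([6.24196317e-01, 1.88623629e-05, 2.30052891e-01]), 'eef_rot': array([-1.57065986,  0.00177733,  0.00177726]), 'force': array([-0.14725887,  0.27342778,  0.84002423]), 'moment': array([ 0.00942499, -0.00097461,  0.04969925]), 'gripper_width': 0.08571209907921523}
scene {'fov_y': 56.548010818788846, 'cx': 316.62184208791723, 'cy': 196.4051201850064, 'R': array([[ 0.60738768,  0.79429338, -0.01335054],
       [ 0.52932343, -0.4171852 , -0.73876466],
       [-0.59236553,  0.4416498 , -0.67383124]]), 't': array([-0.38820428, -0.21237211,  1.20209481])}
side {'fov_y': 43.56051487414387, 'cx': 320.63005462869455, 'cy': 196.84721625948484, 'R': array([[ 0.78834376, -0.61488837,  0.02064946],
       [-0.37285439, -0.50419299, -0.77895381],
       [ 0.48938095,  0.60638414, -0.62674123]]), 't': array([-0.41509076,  0.30321931,  0.82204977])}
wrist {'fov_y': 65.70646984690485, 'cx': 322.30771691345547, 'cy': 206.20318812231568, 'mount': array([[ 9.99999934e-01,  9.34313450e-05, -3.49743415e-04,
        -3.17626908e-05],
       [ 3.61795019e-04, -2.91084085e-01,  9.56697405e-01,
        -1.40913749e-01],
       [-1.24192166e-05, -9.56697469e-01, -2.91084100e-01,
         7.32321243e-02],
       [ 0.00000000e+00,  0.00000000e+00,  0.00000000e+00,
         1.00000000e+00]])}
```

View pics/scene0.png

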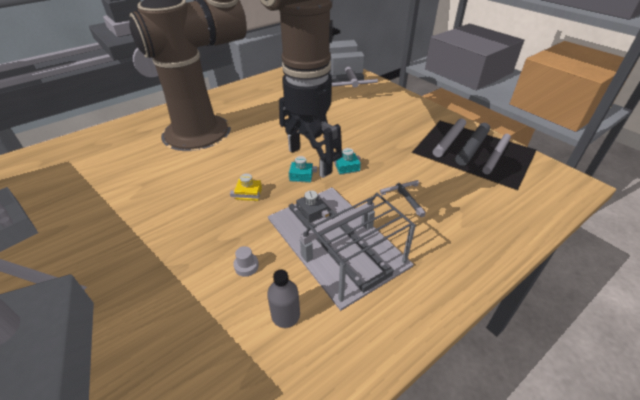

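View pics/side0.png

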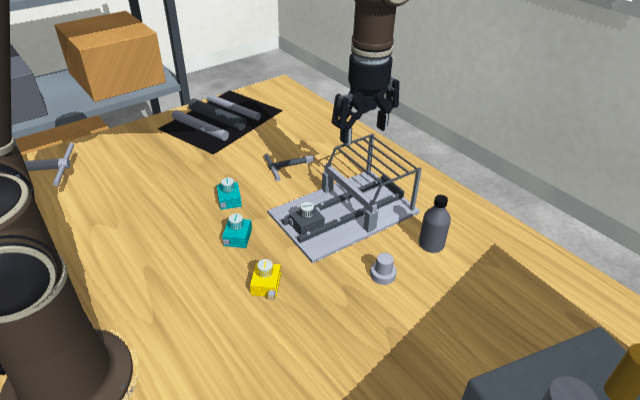

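View pics/wrist0.png

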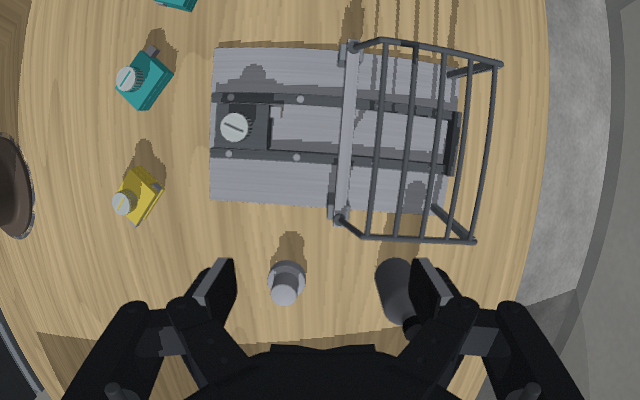

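```bash
cat > h.py <<'E'
import numpy as np,cv2
from rig import r,vision
from scipy.spatial.transform import Rotation as Ro
def wcam():
    s=r.state(); return s['tool_pos'].copy(), Ro.from_rotvec(s['eef_rot']).as_matrix()
def ray(n,u,v,pose=None):
    i=vision.camera_info(n); f=200/np.tan(np.radians(i['fov_y']/2))
    x=u-i['cx'];y=v-i['cy']
    if n=='wrist':
        rr=np.hypot(x,y)+1e-9;th=rr/f
        d=np.array([x/rr*np.sin(th),y/rr*np.sin(th),np.cos(th)])
        p,R=pose if pose else wcam(); M=i['mount']
        return R@M[:3,3]+p, R@M[:3,:3]@d
    d=np.array([x/f,y/f,1]); R=i['R']
    return -R.T@i['t'], R.T@d
def onz(n,u,v,z,pose=None):
    o,d=ray(n,u,v,pose); return (o+d*(z-o[2])/d[2])
def proj(n,X,pose=None):
    i=vision.camera_info(n); f=200/np.tan(np.radians(i['fov_y']/2)); X=np.atleast_2d(X)
    if n=='wrist':
        p,R=pose if pose else wcam(); M=i['mount']
        c=((X-p)@R-M[:3,3])@M[:3,:3]
        h=np.hypot(c[:,0],c[:,1]);th=np.arctan2(h,c[:,2])
        return np.c_[i['cx']+f*th*c[:,0]/h,i['cy']+f*th*c[:,1]/h]
    c=X@i['R'].T+i['t']
    return np.c_[i['cx']+f*c[:,0]/c[:,2],i['cy']+f*c[:,1]/c[:,2]]
def crop(src,out,x0,y0,x1,y1,k):
    im=cv2.imread(f'pics/{src}.png')[y0:y1,x0:x1]
    cv2.imwrite(f'pics/{out}.png',cv2.resize(im,None,fx=k,fy=k,interpolation=cv2.INTER_CUBIC))
E
python3 - <<'E'
from h import *
crop('wrist0','w0a',200,30,360,230,3)
crop('wrist0','w0b',320,30,510,250,2.7)
crop('side0','s0a',260,120,450,270,4)
crop('scene0','c0a',260,170,430,310,4)
E
```

```text
(no output)
```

View pics/w0a.png

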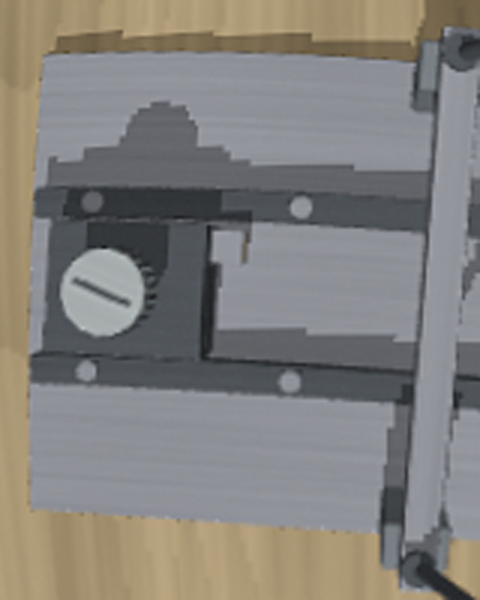

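View pics/s0a.png

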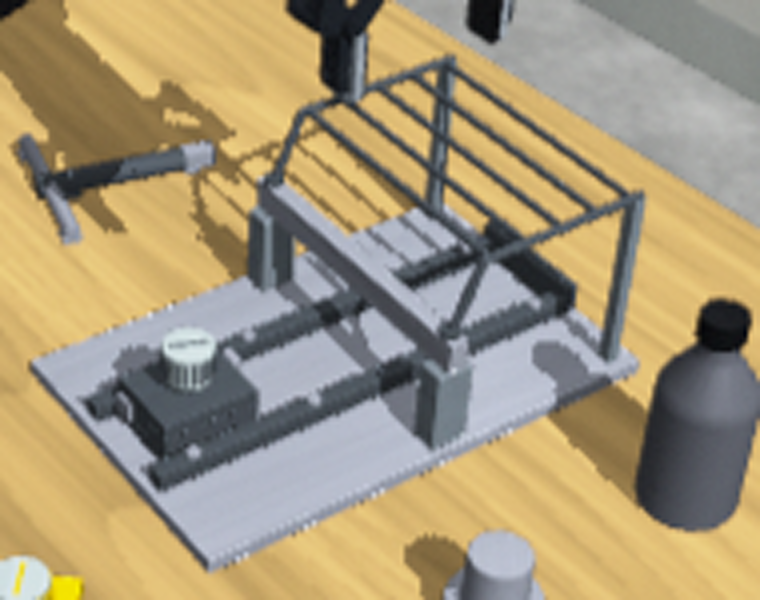

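View pics/c0a.png

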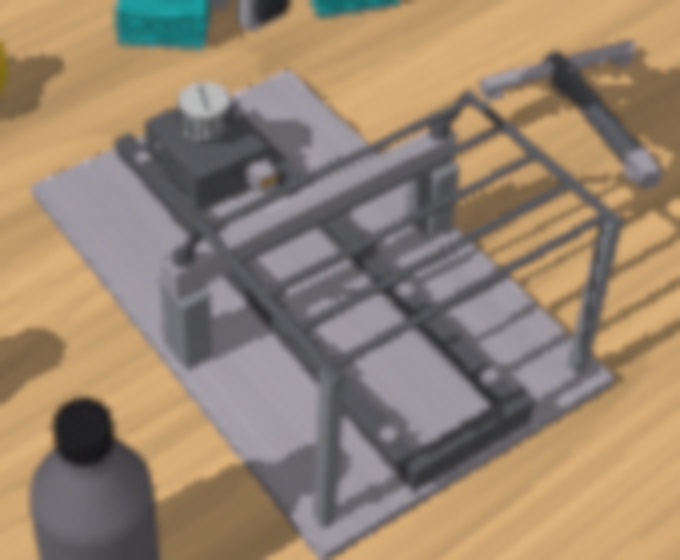

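Run:
```python
from h import *
from scipy.optimize import least_squares
C={'em':(-.16,-.095,.01),'ep':(-.16,.095,.01),'fm':(.14,-.095,.01),'fp':(.14,.095,.01)}
obs=[('wrist','ep',215,47.7),('wrist','em',210,199.3),('side','ep',268,211.2),('side','em',312.5,261.2),('side','fm',418.7,210),
('scene','em',268.7,217.5),('scene','ep',332.5,188),('scene','fm',340.5,308.7),('scene','fp',413.7,265)]
pose=wcam()
def T(p,X): c,s=np.cos(p[2]),np.sin(p[2]); return np.array([p[0]+c*X[0]-s*X[1],p[1]+s*X[0]+c*X[1],X[2]])
def res(p,full=False):
    return np.array([proj(n,T(p,C[k]),pose)[0]-[u,v] for n,k,u,v in obs]).ravel()
s=least_squares(res,[.62,.08,0],loss='soft_l1')
p=s.x;print(p,np.degrees(p[2]));print(res(p).reshape(-1,2).round(1))
for n,u,v in [('wrist',234.3,127.3),('scene',311,195.7),('side',307.5,205.7)]:
    X=onz(n,u,v,.0675,pose); d=X[:2]-p[:2]; c,q=np.cos(p[2]),np.sin(p[2])
    print(n,X,'gauge',c*d[0]+q*d[1],-q*d[0]+c*d[1])
for n,u,v,z in [('scene',245,268,0.0),('side',383,276,0),('scene',285,318,0),('side',433,246,0)]: print(n,onz(n,u,v,z))
```

```text
[ 0.64856915  0.05410944 -0.0752372 ] -4.310773878913438
[[ 0.1 -0.3]
 [ 0.4  0.8]
 [-0.5 -1.7]
 [-0.3 -1.4]
 [ 1.6 -0.3]
 [-1.1 -1.5]
 [-0.3 -0.9]
 [-0.1  0.3]
 [-0.2 -0.6]]
wrist [0.53614302 0.06304185 0.0675    ] gauge -0.11277949212080647 0.00045649410494539265
scene [0.54001198 0.06049974 0.0675    ] gauge -0.10873039788275811 -0.0017876102994000467
side [0.53716632 0.06198003 0.0675    ] gauge -0.11167926781289884 -0.0005254091502728316
scene [ 0.57647295 -0.14522241  0.        ]
side [ 0.57558047 -0.14319261  0.        ]
scene [ 0.7265448  -0.14271431  0.        ]
side [ 0.72307415 -0.14520285  0.        ]
```

Call:
jog_arm:
  motion: "-88 80 62 -0.75 70; -88 80 62 -0.75 70; -88 80 62 -0.75 70; -88 80 62 -0.75 70; -88 80 62 -0.75 70"

```text
clock: 0.65
tool_pos: [0.5347, 0.0626, 0.1496]
eef_rot: [-1.487, -0.59, 0.595]
force: [0.7, -0.3, 0.6]
gripper_width: 0.07
```

Run:
```python
from h import *
s=r.state();print(s['clock'],s['qpos'].round(3),s['tool_pos'],s['eef_rot'],s['gripper_width'])
np.save('p1.npy',np.r_[s['tool_pos'],s['eef_rot']])
cv2.imwrite('pics/w1.png',vision.camera('wrist')[:,:,::-1])
crop('w1','w1a',200,60,440,260,3.2)
```

```text
0.65 [ 0.036  0.24   1.902  0.     1.003 -0.722] [0.53471575 0.06262874 0.14961234] [-1.48716782 -0.58954498  0.59498724] 0.07004089550331022
```

View pics/w1a.png

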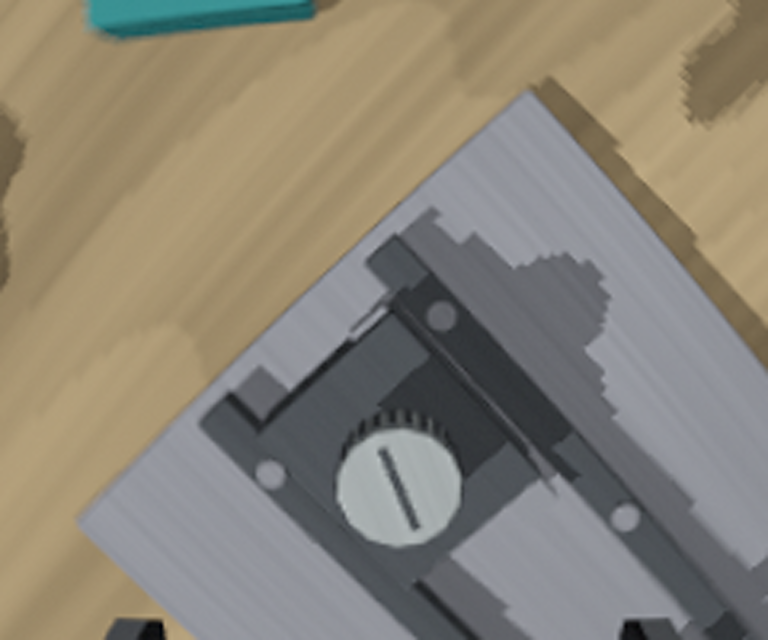

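Run:
```python
from h import *
print(onz('wrist',325,211.9,.0675))
p=wcam();
for k,(u,v) in {'ep':(528,90),'em':(80,518)}.items(): print(k,onz('wrist',200+u/3.2,60+v/3.2,.01))
s=r.state();R=Ro.from_rotvec(s['eef_rot']).as_matrix();d=onz('wrist',325,211.9,.0675)-s['tool_pos'];print(R.T@d*1000, R.round(3))
```

```text
[0.53587943 0.06397131 0.0675    ]
ep [0.4947215  0.15951459 0.01      ]
em [ 0.4841391 -0.0257478  0.01     ]
[ 1.28327169 82.84648432  0.98286253] [[ 0.724 -0.002 -0.69 ]
 [ 0.69  -0.     0.724]
 [-0.001 -1.     0.001]]
```

Call:
jog_arm:
  motion: "1 30 1 -0.15 60; 1 40 1 -0.3 60; 1 50 1 -0.45 60; 1 60 1 -0.6 60; 1 70 1 -0.75 60"

```text
clock: 1.2
tool_pos: [0.5371, 0.0633, 0.0808]
eef_rot: [-1.24, -1.159, 1.159]
force: [-0.2, 0.2, -0.4]
gripper_width: 0.0602
```

Run:
```python
from h import *
s=r.state();print(s['clock'],s['qpos'].round(3),s['tool_pos'],s['eef_rot'],s['gripper_width'])
cv2.imwrite('pics/w2.png',vision.camera('wrist')[:,:,::-1])
crop('w2','w2a',200,100,440,300,3.2)
```

```text
1.2 [ 0.037  0.344  1.934  0.     0.864 -1.466] [0.53712766 0.06328242 0.08076947] [-1.24029404 -1.1592027   1.15935997] 0.06022790245662831
```

View pics/w2a.png

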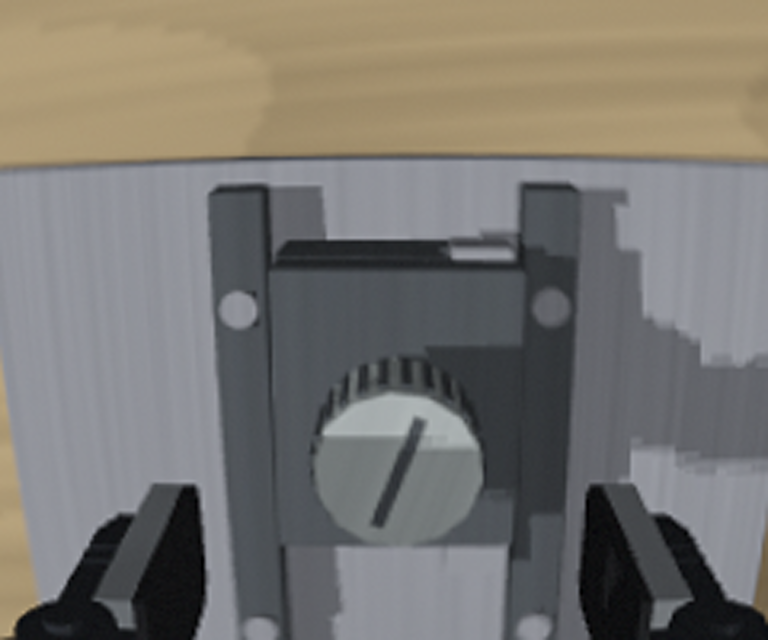

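Run:
```python
from h import *
X=onz('wrist',324.7,246.3,.0675);s=r.state();R=Ro.from_rotvec(s['eef_rot']).as_matrix();print(X,R.T@(X-s['tool_pos'])*1000)
```

```text
[0.53047533 0.06381538 0.0675    ] [ 0.28832103 11.65598253  5.23833005]
```

Call:
jog_arm:
  motion: "0 0 2 0.15 60; 0 0 2 0.3 60; 0 0 2 0.45 60; 0 0 2 0.6 60; 0 0 2 0.75 60"

```text
clock: 1.75
tool_pos: [0.5353, 0.0635, 0.0815]
eef_rot: [-1.493, -0.578, 0.578]
force: [1.3, -0.1, -0.2]
gripper_width: 0.0602
```

Call:
jog_arm:
  motion: "0 10 0 0.15 60; 0 15 0 0.3 60; 0 20 0 0.45 60; 0 28 0 0.6 60; 0 31 0 0.8 60"

```text
clock: 2.25
tool_pos: [0.5347, 0.0634, 0.0498]
eef_rot: [-1.571, 0.01, -0.008]
force: [-0.0, -0.0, 0.2]
gripper_width: 0.0603
```

Call:
jog_arm:
  motion: "0 0 0 0 60; 0 0 0 0 20; 0 0 0 0 20; 0 0 0 0 20; 0 0 0 0 20"

```text
clock: 2.75
tool_pos: [0.5351, 0.0635, 0.0511]
eef_rot: [-1.571, -0.0, 0.001]
force: [-2.8, -0.0, 5.5]
gripper_width: 0.0276
```

Run:
```python
from h import *
s=r.state();print(s['clock'],s['qpos'].round(3),s['tool_pos'],s['eef_rot'],s['gripper_width'],s['force'],s['moment'])
cv2.imwrite('pics/w3.png',vision.camera('wrist')[:,:,::-1])
cv2.imwrite('pics/s3.png',vision.camera('side')[:,:,::-1])
crop('w3','w3a',200,100,440,300,3.2)
crop('s3','s3a',260,120,450,270,4)
```

```text
2.75 [ 0.037  0.39   1.947 -0.     0.804  0.037] [0.53505391 0.06353815 0.05107818] [-1.57085280e+00 -1.30740667e-04  5.62724211e-04] 0.027629355736691456 [-2.8370398  -0.03487106  5.47109739] [-0.04962473  0.41454618  0.00353303]
```

View pics/w3a.png

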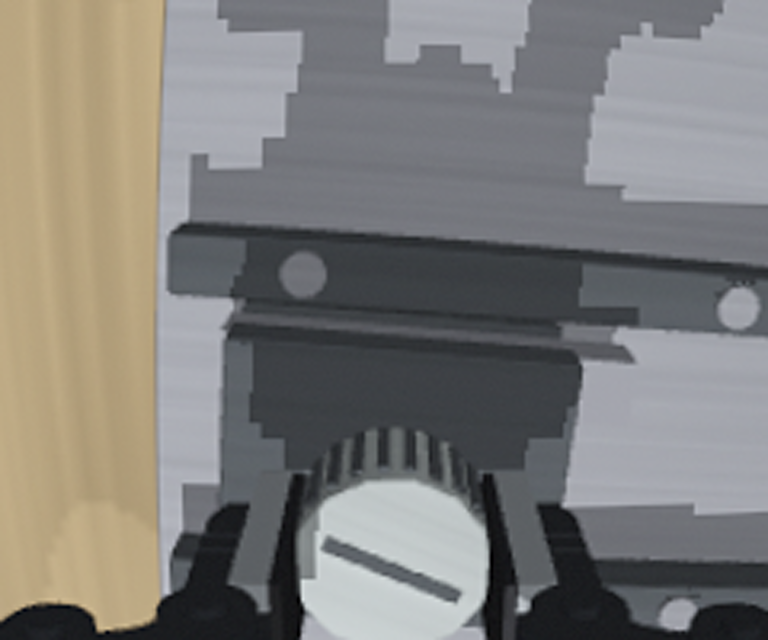

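View pics/s3a.png

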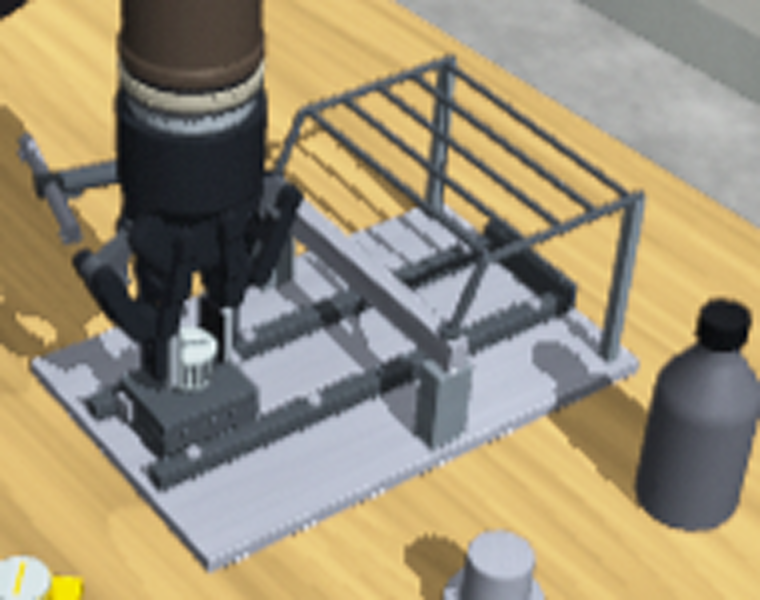

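Call:
jog_arm:
  motion: "0 0.2 0 0.12 20; 0 0.4 0 0.27 20; 0 0.7 0 0.42 20; 0 0.9 0 0.57 20; 0 1.1 0 0.7 20"

```text
clock: 3.35
tool_pos: [0.5345, 0.0637, 0.0499]
eef_rot: [-1.5, 0.553, -0.551]
force: [-4.4, 0.2, 5.9]
gripper_width: 0.0277
```

```bash
cat > st.py <<'E'
from h import *
import sys
s=r.state();print(s['clock'],s['qpos'].round(3),s['tool_pos'],s['eef_rot'],s['gripper_width'],s['force'],s['moment'])
if len(sys.argv)>1:
  k=sys.argv[1]
  cv2.imwrite(f'pics/w{k}.png',vision.camera('wrist')[:,:,::-1])
  crop(f'w{k}',f'w{k}a',200,100,440,300,3.2)
E
python3 st.py 4
```

```text
3.35 [0.038 0.392 1.948 0.    0.803 0.743] [0.53451143 0.06369714 0.04990951] [-1.49979766  0.55300266 -0.55065317] 0.027688931948774018 [-4.35815299  0.21250182  5.91991889] [0.10656412 0.67116084 0.02278487]
```

View pics/w4a.png

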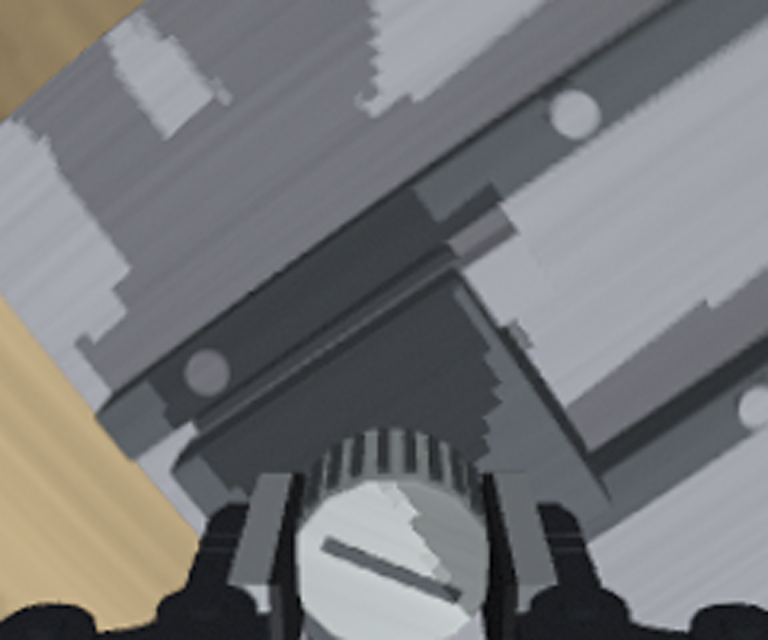

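Screw turns with the fingers (slot fixed in the image). Continue.

Call:
jog_arm:
  motion: "0 0.2 0 0.14 20; 0 0.4 0 0.28 20; 0 0.7 0 0.42 20; 0 0.9 0 0.56 20; 0 1.1 0 0.7 20"

```text
clock: 3.9
tool_pos: [0.5342, 0.0642, 0.0488]
eef_rot: [-1.283, 1.089, -1.085]
force: [-4.2, 3.2, 7.5]
gripper_width: 0.0281
```

Call:
jog_arm:
  motion: "0 0.2 0 0.14 20; 0 0.4 0 0.28 20; 0 0.7 0 0.42 20; 0 0.9 0 0.56 20; 0 1.1 0 0.7 20"

```text
clock: 4.4
tool_pos: [0.5343, 0.0647, 0.0477]
eef_rot: [-0.907, 1.594, -1.589]
force: [-3.8, 3.5, 6.2]
gripper_width: 0.028
```

Call:
jog_arm:
  motion: "0 0.2 0 0.14 20; 0 0.4 0 0.28 20; 0 0.7 0 0.42 20; 0 0.9 0 0.56 20; 0 0.9 0 0.56 20"

```text
clock: 4.9
tool_pos: [0.5346, 0.065, 0.0468]
eef_rot: [-0.477, 1.957, -1.952]
force: [-3.8, 4.9, 4.8]
gripper_width: 0.0277
```

```bash
python3 st.py 5
```

```text
4.9 [0.039 0.398 1.948 0.003 0.797 2.7  ] [0.53463914 0.06498895 0.0467946 ] [-0.47707062  1.95727873 -1.95213473] 0.02774592188830981 [-3.79269559  4.88793996  4.83928573] [ 0.72550385  0.53362855 -0.11470628]
```

View pics/w5a.png

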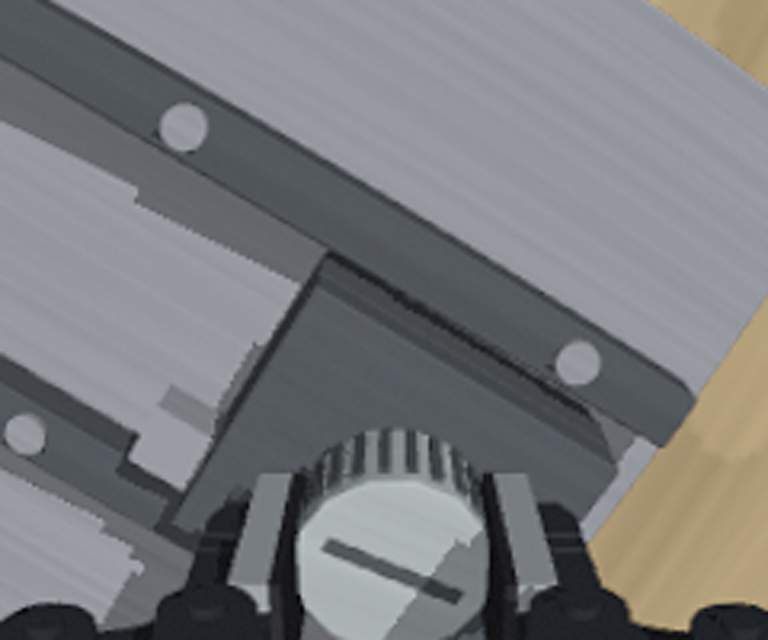

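Call:
jog_arm:
  motion: "0 0 0 0 50; 0 0 0 0 50; 0 0 0 0 50; 0 0 0 -0.14 50; 0 0 0 -0.28 50"

```text
clock: 5.45
tool_pos: [0.5352, 0.0632, 0.0459]
eef_rot: [-0.715, 1.772, -1.772]
force: [-0.6, 0.2, 0.2]
gripper_width: 0.0498
```

Call:
jog_arm:
  motion: "0 0 0 -0.14 50; 0 0 0 -0.28 50; 0 0 0 -0.42 50; 0 0 0 -0.56 50; 0 0 0 -0.7 50"

```text
clock: 5.95
tool_pos: [0.5352, 0.0632, 0.0459]
eef_rot: [-1.158, 1.285, -1.285]
force: [-0.1, 0.4, -0.0]
gripper_width: 0.0501
```

Call:
jog_arm:
  motion: "0 0 0 -0.14 50; 0 0 0 -0.28 50; 0 0 0 -0.42 50; 0 0 0 -0.56 50; 0 0 0 -0.7 50"

```text
clock: 6.45
tool_pos: [0.5352, 0.0632, 0.0459]
eef_rot: [-1.434, 0.759, -0.76]
force: [-0.1, -0.8, 0.2]
gripper_width: 0.0502
```

Call:
jog_arm:
  motion: "0 0 0 -0.14 50; 0 0 0 -0.28 50; 0 0 0 -0.42 50; 0 0 0 -0.56 50; 0 0 0 -0.7 50"

```text
clock: 6.95
tool_pos: [0.5352, 0.0632, 0.0459]
eef_rot: [-1.56, 0.215, -0.216]
force: [-0.5, -0.7, 0.7]
gripper_width: 0.0502
```

```bash
python3 st.py 6
```

```text
6.95 [ 0.037  0.399  1.948 -0.     0.794  0.312] [0.53519082 0.06324502 0.04592269] [-1.56020548  0.21522015 -0.21554447] 0.05022218172336168 [-0.48022713 -0.72895129  0.74748179] [ 0.0108882  -0.06050775  0.01602942]
```

View pics/w6a.png

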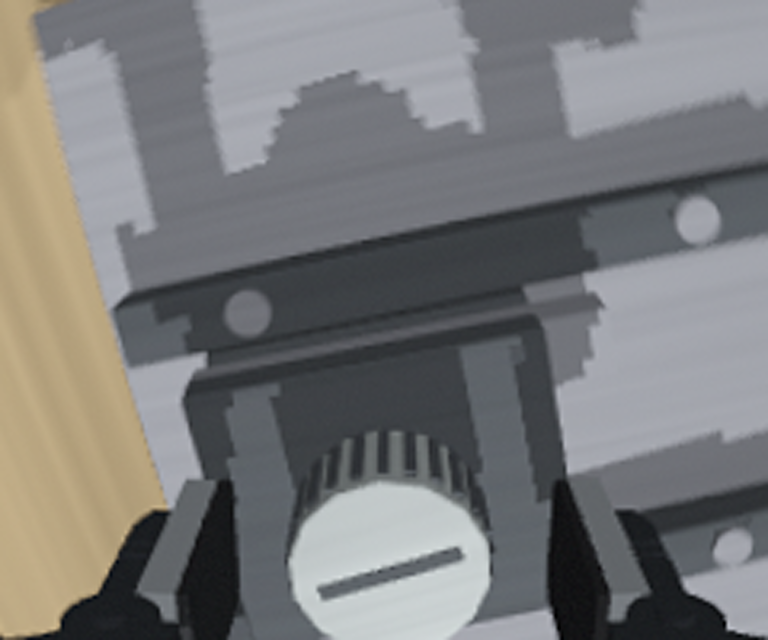

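Call:
jog_arm:
  motion: "0 0 0 -0.12 50; 0 0 0 -0.2 50; 0 0 0 -0.2 20; 0 0 0 -0.2 20; 0 0 0 -0.2 20"

```text
clock: 7.5
tool_pos: [0.535, 0.0634, 0.0463]
eef_rot: [-1.57, 0.065, -0.064]
force: [-1.5, -0.1, 3.3]
gripper_width: 0.0281
```

Call:
jog_arm:
  motion: "0 0 0 0 20; 0 0.2 0 0.14 20; 0 0.4 0 0.28 20; 0 0.7 0 0.42 20; 0 0.9 0 0.56 20"

```text
clock: 8.0
tool_pos: [0.5346, 0.0635, 0.0454]
eef_rot: [-1.511, 0.507, -0.505]
force: [-1.2, 0.6, 4.5]
gripper_width: 0.0282
```

Call:
jog_arm:
  motion: "0 0.2 0 0.14 20; 0 0.4 0 0.28 20; 0 0.7 0 0.42 20; 0 0.9 0 0.56 20; 0 1.1 0 0.7 20"

```text
clock: 8.5
tool_pos: [0.5344, 0.064, 0.0443]
eef_rot: [-1.307, 1.044, -1.041]
force: [-2.4, 1.7, 4.2]
gripper_width: 0.0276
```

```bash
python3 st.py 7
```

```text
8.5 [3.800e-02 4.020e-01 1.949e+00 1.000e-03 7.920e-01 1.384e+00] [0.53435523 0.06395405 0.04425706] [-1.30744956  1.04396148 -1.04119743] 0.027631758224842685 [-2.35440869  1.70789859  4.16788871] [0.24831611 0.37009442 0.05346737]
```

View pics/w7a.png

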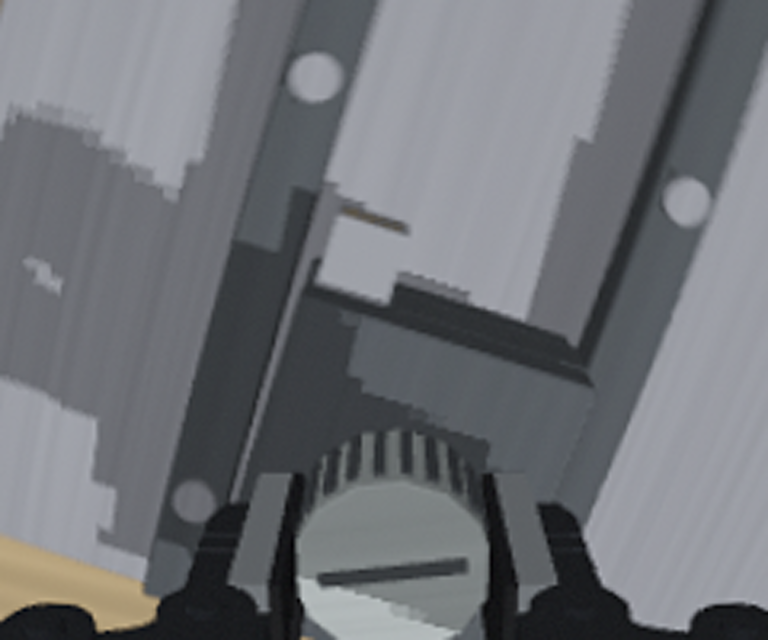

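Call:
jog_arm:
  motion: "0 0.2 0 0.1 20; 0 0.3 0 0.2 20; 0 0.5 0 0.3 20; 0 0.6 0 0.4 20; 0 0.6 0 0.4 20"

```text
clock: 9.05
tool_pos: [0.5343, 0.0642, 0.0436]
eef_rot: [-1.125, 1.334, -1.331]
force: [-4.0, 2.6, 5.4]
gripper_width: 0.0278
```

```bash
python3 st.py
```

```text
9.05 [0.038 0.403 1.949 0.002 0.791 1.776] [0.53433648 0.06423362 0.04357567] [-1.12531927  1.33392472 -1.33059026] 0.02784492129530356 [-4.00867624  2.64141287  5.35922404] [ 0.51668401  0.568456   -0.08059779]
```

Call:
jog_arm:
  motion: "0 0.2 0 0.1 20; 0 0.3 0 0.2 20; 0 0.5 0 0.3 20; 0 0.5 0 0.3 20; 0 0.5 0 0.3 20"

```text
clock: 9.55
tool_pos: [0.5344, 0.0644, 0.0431]
eef_rot: [-0.951, 1.546, -1.542]
force: [-2.9, 3.8, 6.2]
gripper_width: 0.0279
```

```bash
python3 st.py 8
```

```text
9.55 [3.800e-02 4.040e-01 1.949e+00 2.000e-03 7.900e-01 2.074e+00] [0.53441903 0.06442901 0.0431236 ] [-0.95146582  1.54605954 -1.54239363] 0.02788591308490831 [-2.85998909  3.81281501  6.16372292] [ 0.52865666  0.50888431 -0.08863484]
```

View pics/w8a.png

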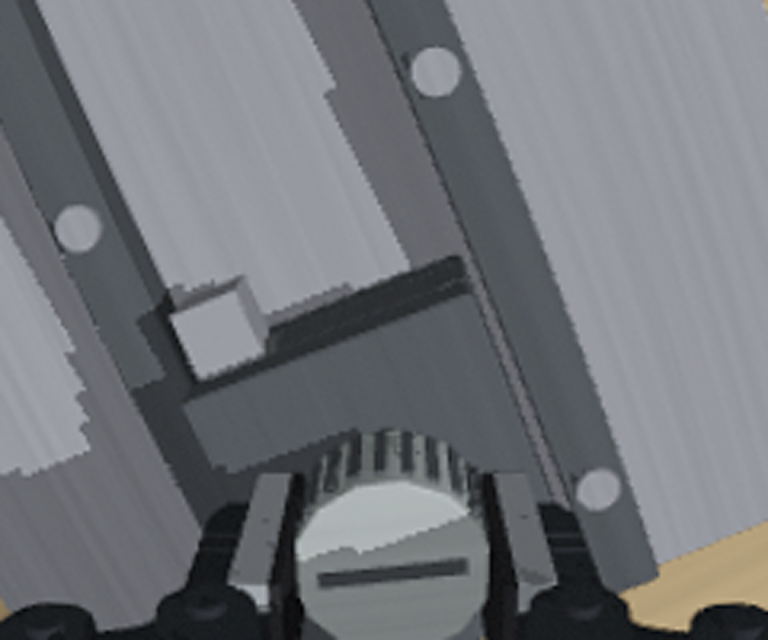

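Call:
jog_arm:
  motion: "0 0.2 0 0.1 20; 0 0.3 0 0.2 20; 0 0.4 0 0.25 20; 0 0.4 0 0.25 20; 0 0.4 0 0.25 20"

```text
clock: 10.1
tool_pos: [0.5364, 0.0636, 0.0431]
eef_rot: [-0.78, 1.71, -1.714]
force: [0.8, 1.8, 3.5]
gripper_width: 0.0275
```

```bash
python3 st.py
```

```text
10.1 [ 3.800e-02  4.050e-01  1.948e+00 -1.000e-03  7.860e-01  2.323e+00] [0.53635104 0.06356696 0.04307194] [-0.77967788  1.71038307 -1.71358859] 0.02747986810783511 [0.79071845 1.83915081 3.51243054] [ 0.14850581 -0.22216889  0.93274522]
```

Call:
jog_arm:
  motion: "0 0.1 0 0.1 20; 0 0.2 0 0.2 20; 0 0.2 0 0.25 20; 0 0.2 0 0.25 20; 0 0.2 0 0.25 20"

```text
clock: 10.6
tool_pos: [0.5385, 0.0604, 0.0432]
eef_rot: [-0.58, 1.867, -1.88]
force: [4.9, -8.9, 0.7]
gripper_width: 0.0275
```

```bash
python3 st.py 9
```

```text
10.6 [ 0.034  0.405  1.947 -0.007  0.782  2.575] [0.53847804 0.06040241 0.04318763] [-0.58035     1.86699789 -1.88048889] 0.02754825549383502 [ 4.86059219 -8.89048574  0.68380103] [-1.65880185 -0.78987007  0.44978567]
```

View pics/w9a.png

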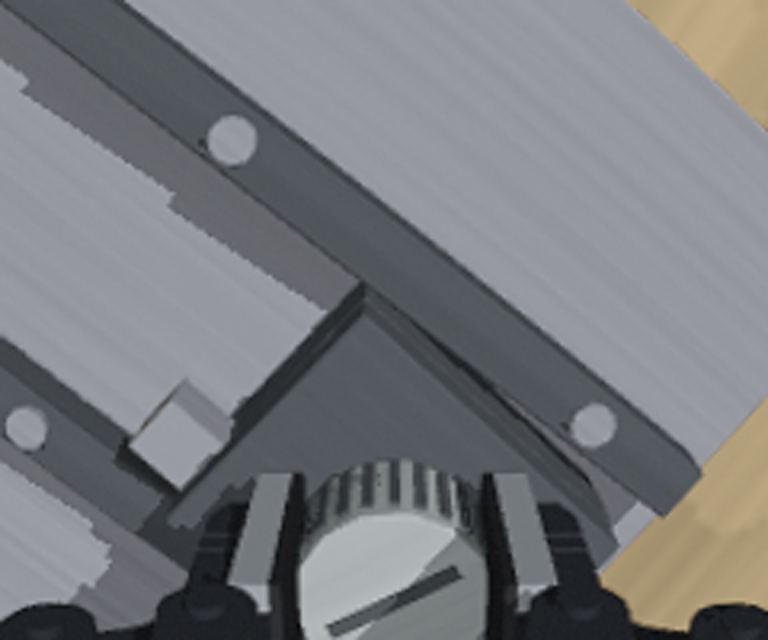

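Call:
jog_arm:
  motion: "0 0 0 0 45; 0 0 0 0 60; 0 0 0 0 60; 0 -50 0 0 60; 0 -80 0 0 60"

```text
clock: 11.15
tool_pos: [0.5345, 0.0639, 0.1227]
eef_rot: [-0.585, 1.88, -1.878]
force: [1.2, -0.1, 0.3]
gripper_width: 0.06
```

Call:
jog_arm:
  motion: "0 -50 0 -0.14 60; 0 -80 0 -0.28 40; 0 -80 0 -0.42 40; 0 -80 0 -0.56 20; 0 -80 0 -0.7 0"

```text
clock: 11.65
tool_pos: [0.5346, 0.064, 0.2025]
eef_rot: [-1.073, 1.401, -1.4]
force: [-0.0, 0.3, 0.8]
gripper_width: 0.0119
```

```bash
python3 st.py 10
python3 - <<'E'
from h import *
for n in('side','scene'): cv2.imwrite(f'pics/{n}10.png',vision.camera(n)[:,:,::-1])
crop('side10','s10a',260,120,450,270,4)
crop('scene10','c10a',260,170,430,310,4)
E
```

```text
11.65 [3.800e-02 1.730e-01 1.864e+00 1.000e-03 1.105e+00 1.872e+00] [0.5345832  0.06396646 0.20245311] [-1.07294542  1.40084425 -1.39978267] 0.011899493716714518 [-0.00169274  0.30238402  0.79570287] [-0.00726047  0.00535199 -0.03475129]
```

View pics/s10a.png

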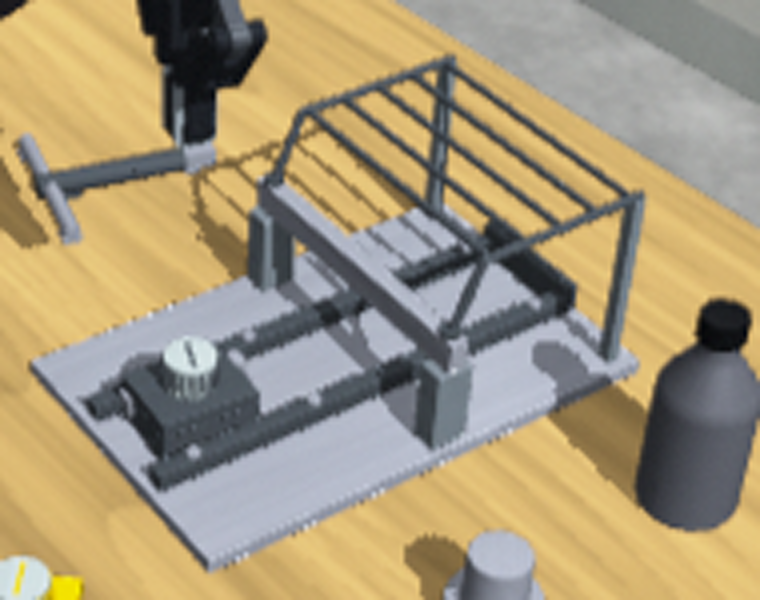

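View pics/w10.png

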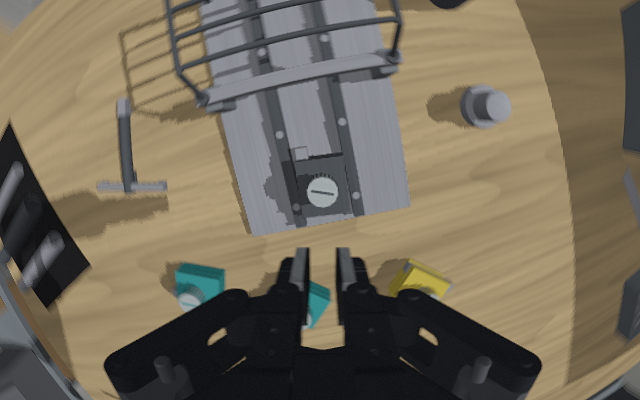

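Call:
jog_arm:
  motion: "-12 -60 45 -0.1 0; -24 -60 90 -0.19 0; -36 -60 135 -0.19 0; -48 -60 180 -0.19 0; -52 -60 195 -0.19 0"

```text
clock: 12.3
tool_pos: [0.7401, 0.0617, 0.2617]
eef_rot: [-1.168, 1.269, -1.27]
force: [0.7, 0.1, 0.1]
gripper_width: 0.0002
```

Call:
jog_arm:
  motion: "0 0 50 0 0; 0 0 100 0 0; 0 0 150 0 0; 0 0 200 0 0; 0 0 240 0 0"

```text
clock: 12.8
tool_pos: [0.9558, 0.0447, 0.2622]
eef_rot: [-1.169, 1.27, -1.27]
force: [2.2, -0.5, 0.1]
gripper_width: -0.0
```

```bash
cat > st2.py <<'E'
from h import *
s=r.state();R=Ro.from_rotvec(s['eef_rot']).as_matrix();y=R[:,1]
print(s['clock'],s['qpos'].round(3),s['tool_pos'].round(4),'f',s['force'].round(1))
print(R.round(3),'slant deg below horizontal',np.degrees(np.arcsin(-y[2])),'heading',np.degrees(np.arctan2(y[1],y[0])))
E
python3 st2.py
```

```text
12.8 [1.000e-03 1.104e+00 3.050e-01 0.000e+00 1.732e+00 1.655e+00] [0.9558 0.0447 0.2622] f [ 2.2 -0.5  0.1]
[[-0.082  0.     0.997]
 [-0.997  0.    -0.082]
 [-0.    -1.     0.   ]] slant deg below horizontal 89.98803850547512 heading 78.25090696669179
```

Call:
jog_arm:
  motion: "0 0 50 0 0; 0 0 100 0 0; 0 0 150 0 0; 0 0 200 0 0; 0 0 200 0 0"

```text
clock: 13.3
tool_pos: [0.9937, 0.0288, 0.2381]
eef_rot: [-1.134, 1.235, -1.287]
force: [-0.4, -0.0, 0.5]
gripper_width: 0.0002
```

```bash
python3 st2.py
```

```text
13.3 [-0.015  1.267  0.051  0.002  1.778  1.636] [0.9937 0.0288 0.2381] f [-0.4 -0.   0.5]
[[-0.08   0.046  0.996]
 [-0.997  0.001 -0.08 ]
 [-0.005 -0.999  0.046]] slant deg below horizontal 87.36582987750865 heading 1.5040558416951375
```

Call:
jog_arm:
  motion: "0 0 -100 0 0; 0 0 -100 0 0; 0 0 -100 0 0"

```text
clock: 13.6
tool_pos: [0.9178, 0.0353, 0.2368]
eef_rot: [-1.131, 1.232, -1.288]
force: [2.1, 0.3, 0.1]
gripper_width: -0.0
```

```bash
python3 st2.py
```

```text
13.6 [-0.01   0.9    0.716  0.002  1.476  1.641] [0.9178 0.0353 0.2368] f [2.1 0.3 0.1]
[[-0.08   0.049  0.996]
 [-0.997  0.001 -0.08 ]
 [-0.005 -0.999  0.049]] slant deg below horizontal 87.16303322817998 heading 1.559480481190814
```

Call:
jog_arm:
  motion: "0 0 300 0 0; 0 0 300 0 0; 0 0 300 0 0; 0 0 300 0 0; 0 0 300 0 0"

```text
clock: 14.1
tool_pos: [1.0103, 0.018, 0.2184]
eef_rot: [-1.106, 1.208, -1.301]
force: [0.6, 0.8, -0.2]
gripper_width: -0.0001
```

```bash
python3 st2.py
```

```text
14.1 [-0.027  1.286  0.053  0.004  1.72   1.625] [1.0103 0.018  0.2184] f [ 0.6  0.8 -0.2]
[[-0.079  0.082  0.993]
 [-0.997  0.002 -0.08 ]
 [-0.008 -0.997  0.082]] slant deg below horizontal 85.27625625299193 heading 1.3524684136279082
```

Call:
jog_arm:
  motion: "0 0 300 0 0; 0 0 300 0 0"

```text
clock: 14.3
tool_pos: [1.0264, 0.0099, 0.216]
eef_rot: [-1.069, 1.173, -1.32]
force: [1.0, 0.1, 0.0]
gripper_width: 0.0002
```

```bash
python3 st2.py
```

```text
14.3 [-0.035  1.292  0.051  0.007  1.669  1.616] [1.0264 0.0099 0.216 ] f [1.  0.1 0. ]
[[-0.079  0.13   0.988]
 [-0.997  0.002 -0.079]
 [-0.012 -0.992  0.129]] slant deg below horizontal 82.54409303314304 heading 0.939638637475254
```

Call:
jog_arm:
  motion: "0 0 500 0 0"

```text
clock: 14.4
tool_pos: [1.0371, 0.0058, 0.2129]
eef_rot: [-1.045, 1.15, -1.332]
force: [-0.2, -0.4, 0.3]
gripper_width: 0.0001
```

```bash
python3 st2.py
```

```text
14.4 [-0.039  1.297  0.051  0.009  1.634  1.612] [1.0371 0.0058 0.2129] f [-0.2 -0.4  0.3]
[[-0.078  0.16   0.984]
 [-0.997  0.002 -0.079]
 [-0.015 -0.987  0.16 ]] slant deg below horizontal 80.77171505652215 heading 0.8596797000153021
```

Call:
jog_arm:
  motion: "0 0 500 0 0; 0 0 500 0 0; 0 0 500 0 0; 0 0 500 0 0; 0 0 500 0 0"

```text
clock: 14.9
tool_pos: [1.0514, -0.0097, 0.2026]
eef_rot: [-1.016, 1.122, -1.347]
force: [0.1, -0.5, -0.6]
gripper_width: -0.0
```

```bash
python3 st2.py
```

```text
14.9 [-0.054  1.309  0.051  0.013  1.584  1.597] [ 1.0514 -0.0097  0.2026] f [ 0.1 -0.5 -0.6]
[[-0.077  0.197  0.977]
 [-0.997  0.002 -0.079]
 [-0.018 -0.98   0.196]] slant deg below horizontal 78.62151822057659 heading 0.6028689761171059
```

Call:
jog_arm:
  motion: "0 -200 500 0 0"

```text
clock: 15.0
tool_pos: [1.0563, -0.0125, 0.216]
eef_rot: [-0.997, 1.104, -1.355]
force: [-0.2, -0.5, -0.8]
gripper_width: 0.0002
```

```bash
python3 st2.py
```

```text
15.0 [-0.058  1.296  0.053  0.015  1.57   1.594] [ 1.0563 -0.0125  0.216 ] f [-0.2 -0.5 -0.8]
[[-0.077  0.221  0.972]
 [-0.997  0.002 -0.079]
 [-0.02  -0.975  0.22 ]] slant deg below horizontal 77.23719238644874 heading 0.5870812112356367
```

Call:
jog_arm:
  motion: "0 0 500 0 0"

```text
clock: 15.1
tool_pos: [1.0682, -0.0161, 0.228]
eef_rot: [-0.963, 1.07, -1.372]
force: [-0.1, -0.8, 0.0]
gripper_width: 0.0004
```

Call:
jog_arm:
  motion: "0 0 500 0 0"

```text
clock: 15.2
tool_pos: [1.0778, -0.0194, 0.2313]
eef_rot: [-0.938, 1.046, -1.384]
force: [-0.7, -0.1, -0.4]
gripper_width: -0.0
```

Call:
jog_arm:
  motion: "0 0 500 0 0"

```text
clock: 15.3
tool_pos: [1.087, -0.0226, 0.2366]
eef_rot: [-0.914, 1.021, -1.395]
force: [-0.4, 0.2, -2.0]
gripper_width: -0.0003
```

```bash
python3 st2.py
```

```text
15.3 [-0.067  1.286  0.051  0.022  1.474  1.585] [ 1.087  -0.0226  0.2366] f [-0.4  0.2 -2. ]
[[-0.075  0.326  0.942]
 [-0.997 -0.    -0.08 ]
 [-0.026 -0.946  0.325]] slant deg below horizontal 70.99775489168525 heading -0.07132976787813143
```

Call:
jog_arm:
  motion: "0 0 500 0 0"

```text
clock: 15.4
tool_pos: [1.0958, -0.0256, 0.2437]
eef_rot: [-0.889, 0.997, -1.407]
force: [-0.5, 0.4, 0.0]
gripper_width: 0.0
```

Call:
jog_arm:
  motion: "0 0 500 0 0"

```text
clock: 15.5
tool_pos: [1.1042, -0.0285, 0.2522]
eef_rot: [-0.864, 0.972, -1.418]
force: [-0.6, -0.3, -0.3]
gripper_width: 0.0003
```

Call:
jog_arm:
  motion: "0 0 500 0 0"

```text
clock: 15.6
tool_pos: [1.1121, -0.0313, 0.262]
eef_rot: [-0.839, 0.947, -1.428]
force: [-0.5, -0.8, 0.2]
gripper_width: -0.0001
```

Call:
jog_arm:
  motion: "0 0 500 0 0"

```text
clock: 15.7
tool_pos: [1.1196, -0.034, 0.2733]
eef_rot: [-0.815, 0.922, -1.438]
force: [-0.6, -0.5, 0.4]
gripper_width: -0.0001
```

Call:
jog_arm:
  motion: "0 0 500 0 0"

```text
clock: 15.8
tool_pos: [1.1265, -0.0367, 0.2858]
eef_rot: [-0.79, 0.898, -1.448]
force: [-0.4, 0.2, 0.3]
gripper_width: 0.0004
```

```bash
python3 st2.py
```

```text
15.8 [-0.08   1.257  0.051  0.034  1.343  1.572] [ 1.1265 -0.0367  0.2858] f [-0.4  0.2  0.3]
[[-0.072  0.473  0.878]
 [-0.997 -0.005 -0.079]
 [-0.033 -0.881  0.472]] slant deg below horizontal 61.76732870707042 heading -0.6313009066308248
```

Call:
jog_arm:
  motion: "0 0 500 0 0"

```text
clock: 15.9
tool_pos: [1.1328, -0.0392, 0.2995]
eef_rot: [-0.766, 0.873, -1.458]
force: [-0.0, 0.0, -0.3]
gripper_width: 0.0001
```

Call:
jog_arm:
  motion: "0 0 500 0 0"

```text
clock: 16.0
tool_pos: [1.1386, -0.0416, 0.3142]
eef_rot: [-0.742, 0.849, -1.467]
force: [0.1, -0.8, -0.2]
gripper_width: -0.0001
```

Call:
jog_arm:
  motion: "0 0 500 0 0"

```text
clock: 16.1
tool_pos: [1.1439, -0.044, 0.3301]
eef_rot: [-0.718, 0.825, -1.476]
force: [-0.5, -0.6, 0.5]
gripper_width: -0.0
```

Call:
jog_arm:
  motion: "0 0 500 0 0"

```text
clock: 16.2
tool_pos: [1.1485, -0.0463, 0.3466]
eef_rot: [-0.695, 0.801, -1.485]
force: [-1.2, 0.4, -0.0]
gripper_width: 0.0002
```

Call:
jog_arm:
  motion: "0 0 500 0 0"

```text
clock: 16.3
tool_pos: [1.1525, -0.0485, 0.364]
eef_rot: [-0.672, 0.777, -1.493]
force: [0.3, 0.2, -0.6]
gripper_width: -0.0001
```

Call:
jog_arm:
  motion: "0 0 500 0 0"

```text
clock: 16.4
tool_pos: [1.1559, -0.0506, 0.3821]
eef_rot: [-0.649, 0.754, -1.501]
force: [0.2, -0.1, 0.4]
gripper_width: -0.0004
```

Call:
jog_arm:
  motion: "0 0 500 0 0"

```text
clock: 16.5
tool_pos: [1.1587, -0.0527, 0.4011]
eef_rot: [-0.626, 0.73, -1.509]
force: [-0.6, -0.2, 0.9]
gripper_width: -0.0003
```

Call:
jog_arm:
  motion: "0 0 500 0 0"

```text
clock: 16.6
tool_pos: [1.1608, -0.0547, 0.4207]
eef_rot: [-0.604, 0.707, -1.516]
force: [0.6, -0.7, -0.8]
gripper_width: 0.0002
```

```bash
python3 st2.py
```

```text
16.6 [-0.098  1.162  0.052  0.054  1.194  1.555] [ 1.1608 -0.0547  0.4207] f [ 0.6 -0.7 -0.8]
[[-0.067  0.671  0.738]
 [-0.997 -0.015 -0.077]
 [-0.04  -0.741  0.67 ]] slant deg below horizontal 47.82373216035551 heading -1.32040692691
```

```bash
cat > ik.py <<'E'
import numpy as np
from scipy.optimize import least_squares
D=np.array([(.3090,1.6352,1.1997,np.hypot(.6242,0),.2301),(.24,1.902,1.003,np.hypot(.5347,.0626),.1496),(.344,1.934,.864,np.hypot(.5371,.0633),.0808),(.173,1.864,1.105,np.hypot(.5346,.064),.2025),(1.104,.305,1.732,np.hypot(.9558,.0447),.2622),(1.267,.051,1.778,np.hypot(.9937,.0288),.2381),(1.286,.051,1.474,1.0872,.2366),(1.162,.052,1.194,np.hypot(1.1608,.0547),.4207)])
def fk(p,q):
    A,B,L,h,o,e=p;a=q[0];b=a+q[1];c=b+q[2]
    return np.array([o+A*np.sin(a)+B*np.sin(b)+e*np.cos(b)+L*np.sin(c),h+A*np.cos(a)+B*np.cos(b)-e*np.sin(b)+L*np.cos(c)])
s=least_squares(lambda p:np.concatenate([fk(p,d[:3])-d[3:] for d in D]),[.4,.4,.25,.3,0,0])
p=s.x;print(p.round(4),abs(s.fun).max())
if __name__=='__main__':
  for sl in(47.8,44):
    c=np.pi/2+np.radians(sl)
    for x,z in[(.44,.03),(.46,.03),(.48,.03),(.5,.03),(.48,.12),(.66,.03)]:
      t=least_squares(lambda q:np.r_[fk(p,q)-[x,z],q.sum()-c],[.2,1.9,.4])
      print(sl,x,z,t.x.round(2),t.cost<1e-8)
E
python3 ik.py
```

```text
[0.4816 0.5264 0.3186 0.315  0.0013 0.0355] 0.0006784277950009354
47.8 0.44 0.03 [ 0.24  2.62 -0.46] True
47.8 0.46 0.03 [ 0.26  2.58 -0.44] True
47.8 0.48 0.03 [ 0.28  2.54 -0.42] True
47.8 0.5 0.03 [ 0.3  2.5 -0.4] True
47.8 0.48 0.12 [-0.06  2.54 -0.08] True
47.8 0.66 0.03 [ 0.47  2.16 -0.23] True
44 0.44 0.03 [ 0.3   2.65 -0.61] True
44 0.46 0.03 [ 0.32  2.61 -0.58] True
44 0.48 0.03 [ 0.33  2.57 -0.56] True
44 0.5 0.03 [ 0.35  2.53 -0.53] True
44 0.48 0.12 [-0.04  2.58 -0.2 ] True
44 0.66 0.03 [ 0.49  2.19 -0.34] True
```

Run:
```python
from ik import *
for sl in(60,63,65,67,70):
    c=np.pi/2+np.radians(sl)
    for x,z in[(.48,.02),(.49,.02),(.48,.09),(.655,.02),(.665,.02)]:
      t=least_squares(lambda q:np.r_[fk(p,q)-[x,z],q.sum()-c],[.2,1.9,.4])
      print(sl,x,z,t.x.round(3),t.cost<1e-8)
```

```text
[0.4816 0.5264 0.3186 0.315  0.0013 0.0355] 0.0006784277950009354
60 0.48 0.02 [ 0.242  2.435 -0.059] True
60 0.49 0.02 [ 0.255  2.414 -0.052] True
60 0.48 0.09 [0.029 2.428 0.16 ] True
60 0.655 0.02 [0.468 2.053 0.097] True
60 0.665 0.02 [0.481 2.03  0.107] True
63 0.48 0.02 [0.237 2.405 0.028] True
63 0.49 0.02 [0.251 2.384 0.035] True
63 0.48 0.09 [0.037 2.395 0.239] True
63 0.655 0.02 [0.471 2.02  0.18 ] True
63 0.665 0.02 [0.484 1.997 0.189] True
65 0.48 0.02 [0.237 2.384 0.084] True
65 0.49 0.02 [0.251 2.363 0.091] True
65 0.48 0.09 [0.044 2.372 0.289] True
65 0.655 0.02 [0.474 1.997 0.234] True
65 0.665 0.02 [0.488 1.974 0.244] True
67 0.48 0.02 [0.238 2.363 0.139] True
67 0.49 0.02 [0.253 2.341 0.146] True
67 0.48 0.09 [0.053 2.349 0.339] True
67 0.655 0.02 [0.479 1.974 0.287] True
67 0.665 0.02 [0.493 1.95  0.297] True
70 0.48 0.02 [0.244 2.329 0.219] True
70 0.49 0.02 [0.259 2.308 0.226] True
70 0.48 0.09 [0.068 2.314 0.411] True
70 0.655 0.02 [0.489 1.937 0.366] True
70 0.665 0.02 [0.503 1.914 0.376] True
```

Run:
```python
from h import *
P=(np.array([.6242,0,.2301]),Ro.from_rotvec([-1.57066,.00178,.00178]).as_matrix())
for k,u,v in [('teal screw',126,79),('yellow screw',123,203),('teal2 body',175,3)]:
    print(k,onz('wrist',u,v,.06,P))
for n,a in {'scene':{'teal A':(301,163),'teal B':(348,155),'yel':(246,180)},'side':{'tealB':(227,184),'tealA':(235,218),'yel':(265,266)}}.items():
    for k,(u,v) in a.items(): print(n,k,onz(n,u,v,.058))
print(onz('scene',400,190,.009),onz('scene',425,210,.009),onz('scene',383,187,.01))
```

```text
teal screw [0.40195281 0.1291303  0.06      ]
yellow screw [ 0.38107383 -0.01779742  0.06      ]
teal2 body [0.46517123 0.20848591 0.06      ]
scene teal A [0.41345393 0.1221396  0.058     ]
scene teal B [0.46302892 0.2413874  0.058     ]
scene yel [ 0.38503091 -0.02556436  0.058     ]
side tealB [0.4420724  0.24339666 0.058     ]
side tealA [0.39656334 0.12980713 0.058     ]
side yel [ 0.37175885 -0.02424846  0.058     ]
[0.6126262  0.29202599 0.009     ] [0.70127216 0.28532096 0.009     ] [0.57777614 0.26513422 0.01      ]
```

```bash
cat > sh.py <<'E'
import sys
from h import *
s=r.state();R=Ro.from_rotvec(s['eef_rot']).as_matrix()
t=np.array([float(a) for a in sys.argv[1:4]])
print('shift mm',(R.T@(t-s['tool_pos'])*1000).round(1))
E
python3 sh.py .55 -.25 .30
```

```text
shift mm [ 240.6 -317.5 -516.8]
```

Call:
jog_arm:
  motion: "100 -130 -215 0 0; 100 -130 -215 0 0; 100 -130 -215 0 0; 100 -130 -215 0 0; 100 -130 -215 0 0"

```text
clock: 17.1
tool_pos: [0.9888, -0.1111, 0.387]
eef_rot: [-0.604, 0.707, -1.516]
force: [0.3, 0.2, 0.4]
gripper_width: 0.0001
```

```bash
python3 st2.py; python3 sh.py .55 -.25 .30
```

```text
17.1 [-0.191  0.577  1.108  0.168  0.735  1.379] [ 0.9888 -0.1111  0.387 ] f [0.3 0.2 0.4]
[[-0.067  0.671  0.738]
 [-0.997 -0.016 -0.076]
 [-0.04  -0.741  0.671]] slant deg below horizontal 47.80410975349827 heading -1.3484862415029162
shift mm [ 171.4 -227.9 -371.5]
```

Call:
jog_arm:
  motion: "171 -228 -371 0 0; 171 -228 -371 0 0; 171 -228 -371 0 0; 171 -228 -371 0 0; 171 -228 -371 0 0"

```text
clock: 17.6
tool_pos: [0.7546, -0.1855, 0.3413]
eef_rot: [-0.605, 0.706, -1.517]
force: [0.2, -0.7, 0.7]
gripper_width: -0.0
```

```bash
python3 st2.py; python3 sh.py .55 -.25 .30
```

```text
17.6 [-0.397  0.179  1.736  0.466  0.575  0.947] [ 0.7546 -0.1855  0.3413] f [ 0.2 -0.7  0.7]
[[-0.067  0.671  0.738]
 [-0.997 -0.017 -0.076]
 [-0.039 -0.741  0.671]] slant deg below horizontal 47.804735799275925 heading -1.427109343632348
shift mm [  79.7 -105.7 -173.8]
```

q4 is growing positive, as planned.

Call:
jog_arm:
  motion: "80 -106 -174 0 0; 80 -106 -174 0 0; 80 -106 -174 0 0; 80 -106 -174 0 0; 80 -106 -174 0 0"

```text
clock: 18.1
tool_pos: [0.5479, -0.2503, 0.2985]
eef_rot: [-0.606, 0.71, -1.518]
force: [0.4, -0.6, -0.5]
gripper_width: -0.0001
```

```bash
python3 st2.py; python3 sh.py .46 -.23 .16;  python3 sh.py .46 -.22 .06
```

```text
18.1 [-0.735 -0.096  2.112  0.767  0.678  0.419] [ 0.5479 -0.2503  0.2985] f [ 0.4 -0.6 -0.5]
[[-0.07   0.669  0.74 ]
 [-0.997 -0.018 -0.078]
 [-0.039 -0.743  0.668]] slant deg below horizontal 47.994100395571316 heading -1.516993796333357
shift mm [  -8.7   43.8 -159.1]
shift mm [ -14.7  117.9 -226.7]
```

Call:
jog_arm:
  motion: "-15 118 -227 0 0; -15 118 -227 0 0; -15 118 -227 0 0; -15 118 -227 0 0; -15 118 -227 0 0"

```text
clock: 18.6
tool_pos: [0.475, -0.2232, 0.0903]
eef_rot: [-0.605, 0.706, -1.515]
force: [0.8, -0.2, -0.9]
gripper_width: 0.0002
```

```bash
python3 st2.py;  python3 sh.py .46 -.22 .06
```

```text
18.6 [-0.822  0.178  2.394  1.56   0.502 -0.58 ] [ 0.475  -0.2232  0.0903] f [ 0.8 -0.2 -0.9]
[[-0.066  0.671  0.738]
 [-0.997 -0.015 -0.075]
 [-0.039 -0.741  0.67 ]] slant deg below horizontal 47.83068188910701 heading -1.3104834916382233
shift mm [ -1.   12.3 -31.6]
```

Call:
jog_arm:
  motion: "-1 12 -32 0 0; -1 12 -32 0 0"

```text
clock: 18.8
tool_pos: [0.4565, -0.2169, 0.0563]
eef_rot: [-0.604, 0.72, -1.511]
force: [1.0, 0.6, 1.0]
gripper_width: -0.0001
```

```bash
python3 st2.py;  python3 sh.py .465 -.05 .06;python3 sh.py .465 .066 .055
```

```text
18.8 [-0.851  0.253  2.426  1.704  0.522 -0.773] [ 0.4565 -0.2169  0.0563] f [1.  0.6 1. ]
[[-0.068  0.665  0.744]
 [-0.997 -0.009 -0.083]
 [-0.048 -0.747  0.664]] slant deg below horizontal 48.29881987054228 heading -0.8042805738118253
shift mm [-167.     1.4   -5. ]
shift mm [-282.4    4.   -17.9]
```

Call:
jog_arm:
  motion: "-167 1 -5 0 0; -167 1 -5 0 0; -167 1 -5 0 0; -167 1 -5 0 0; -167 1 -5 0 0"

```text
clock: 19.3
tool_pos: [0.4701, -0.0494, 0.066]
eef_rot: [-0.6, 0.702, -1.509]
force: [0.3, -0.2, -0.4]
gripper_width: -0.0001
```

```bash
python3 st2.py; python3 sh.py .465 .066 .055
```

```text
19.3 [-0.349  0.135  2.566  2.436  0.35  -1.085] [ 0.4701 -0.0494  0.066 ] f [ 0.3 -0.2 -0.4]
[[-0.059  0.675  0.736]
 [-0.997 -0.008 -0.073]
 [-0.043 -0.738  0.674]] slant deg below horizontal 47.55355614335496 heading -0.7144132849793702
shift mm [-114.3    3.8  -19.5]
```

Call:
jog_arm:
  motion: "-115 0 -7 0 0; -115 0 -7 0 0; -115 0 -7 0 0; -115 0 -7 0 0; -115 0 -7 0 0"

```text
clock: 19.8
tool_pos: [0.4736, 0.0646, 0.0664]
eef_rot: [-0.596, 0.705, -1.512]
force: [-0.7, -0.6, 0.4]
gripper_width: -0.0001
```

```bash
python3 st2.py; python3 st.py 11;python3 - <<'E'
from h import *
for n in('side','scene'): cv2.imwrite(f'pics/{n}11.png',vision.camera(n)[:,:,::-1])
crop('side11','s11a',230,120,420,270,4)
crop('scene11','c11a',230,120,420,270,4)
E
```

```text
19.8 [ 0.092  0.146  2.549  3.387  0.301 -1.659] [0.4736 0.0646 0.0664] f [-0.7 -0.6  0.4]
[[-0.064  0.676  0.735]
 [-0.997 -0.01  -0.078]
 [-0.045 -0.737  0.674]] slant deg below horizontal 47.49567295806809 heading -0.8283183126475643
19.8 [ 0.092  0.146  2.549  3.387  0.301 -1.659] [0.47360759 0.06462122 0.06643733] [-0.5964045   0.70502697 -1.51219424] -7.602652947480981e-05 [-0.71446506 -0.58448675  0.38252861] [-0.00491024  0.32335648 -0.01470148]
```

View pics/s11a.png

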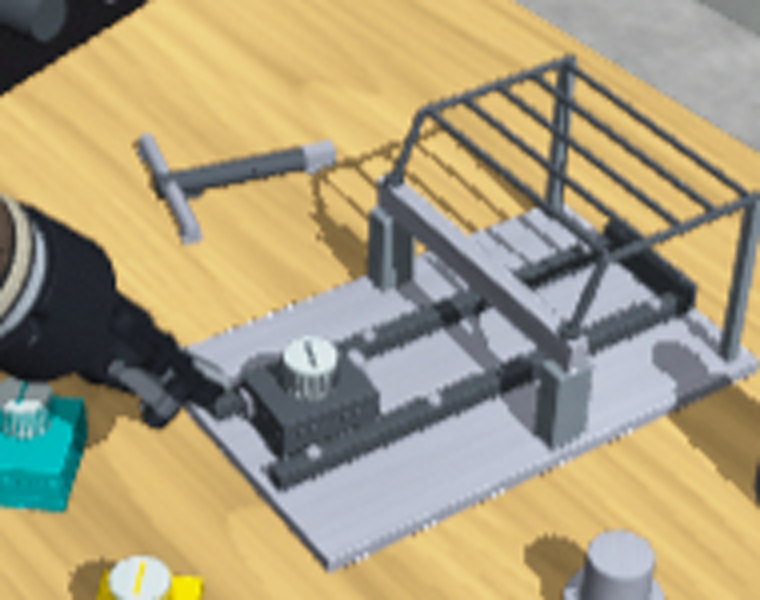

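View pics/c11a.png

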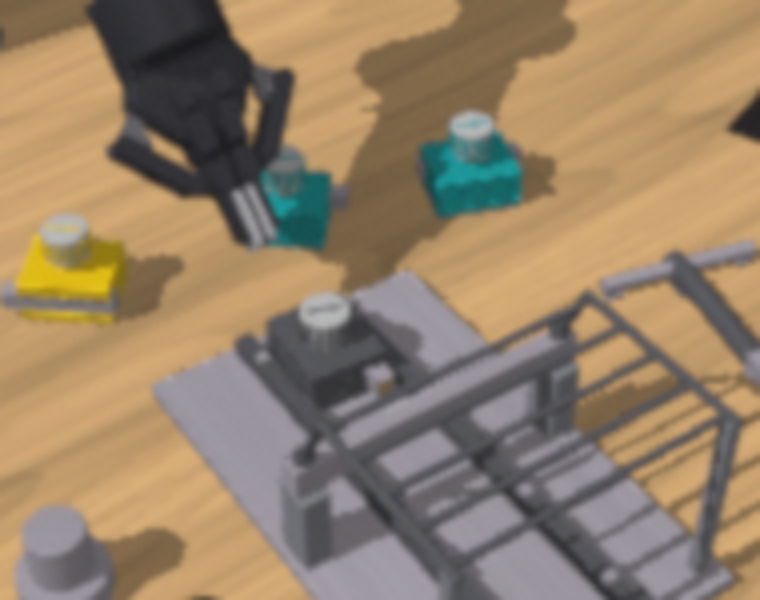

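View pics/w11.png

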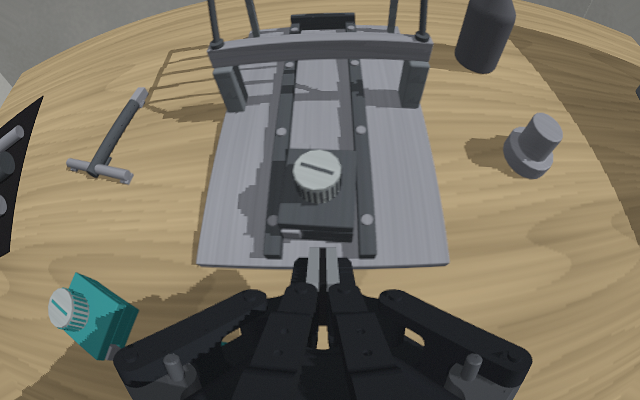

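Run:
```python
from h import *
crop('w11','w11b',240,130,400,290,4)
```

```text
(no output)
```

View pics/w11b.png

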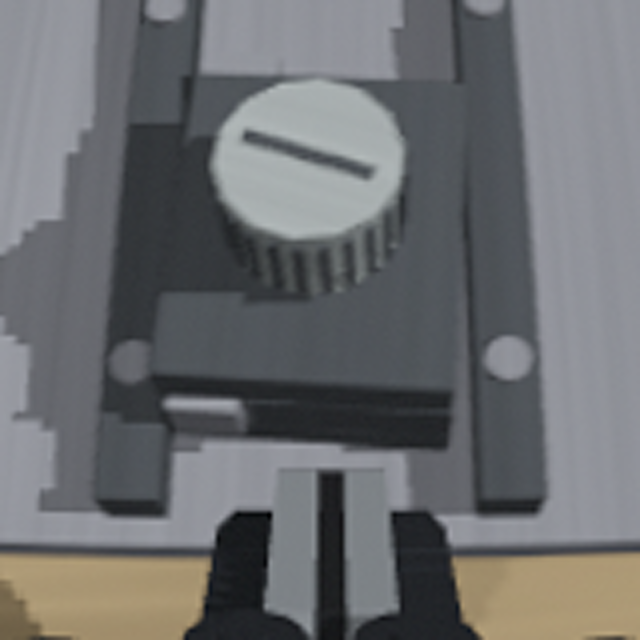

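```bash
python3 - <<'E'
from h import *
f=lambda u,v,z:onz('wrist',240+u/4,130+v/4,z).round(4)
print('rear top L,R',f(153,376,.04),f(450,392,.04),'rear bot R',f(447,447,.01))
print('front top R',f(465,85,.04))
print('rail ends',f(97,500,.022),f(545,500,.022))
print('head top c',f(311,161,.06))
s=r.state();R=Ro.from_rotvec(s['eef_rot']).as_matrix()
for X in [(.0,0,.011),(0,0,-.011)]: 
    P=s['tool_pos']+R@X; print(P,(proj('wrist',P)-[240,130])*4)
E
python3 sh.py .483 .066 .024; python3 sh.py .473 .066 .045
```

```text
rear top L,R [0.5069 0.0891 0.04  ] [0.5004 0.0427 0.04  ] rear bot R [0.5016 0.0418 0.01  ]
front top R [0.5579 0.0337 0.04  ]
rail ends [0.4925 0.1022 0.022 ] [0.4868 0.0273 0.022 ]
head top c [0.5318 0.0614 0.06  ]
[0.48105045 0.06239535 0.07321123] [[320.57144022 451.52961906]]
[0.46487554 0.06409327 0.05839605] [[321.06426848 603.53903538]]
shift mm [ -1.5  37.6 -21. ]
shift mm [ -1.8  15.3 -14.2]
```

```bash
python3 sh.py .476 .0655 .025
```

```text
shift mm [ -0.6  32.1 -25.4]
```

Call:
jog_arm:
  motion: "-1 11 -9 0 0; -1 22 -17 0 0; -1 32 -25 0 0; -1 32 -25 0 0; -1 32 -25 0 0"

```text
clock: 20.45
tool_pos: [0.4744, 0.0644, 0.0237]
eef_rot: [-0.601, 0.709, -1.514]
force: [1.1, -0.3, 0.3]
gripper_width: -0.0002
```

```bash
python3 st2.py; python3 st.py 12;python3 - <<'E'
from h import *
cv2.imwrite(f'pics/side12.png',vision.camera('side')[:,:,::-1])
crop('side12','s12a',230,120,420,270,4)
E
```

```text
20.45 [ 0.095  0.312  2.533  3.321  0.444 -1.584] [0.4744 0.0644 0.0237] f [ 1.1 -0.3  0.3]
[[-0.067  0.672  0.738]
 [-0.997 -0.013 -0.078]
 [-0.043 -0.741  0.67 ]] slant deg below horizontal 47.78845200878962 heading -1.1068435399861865
20.45 [ 0.095  0.312  2.533  3.321  0.444 -1.584] [0.47437507 0.06444934 0.02369065] [-0.60119641  0.70864888 -1.51443643] -0.00015502256859005966 [ 1.06344459 -0.2951213   0.29198443] [-0.03131366  0.31884215 -0.02147282]
```

View pics/s12a.png

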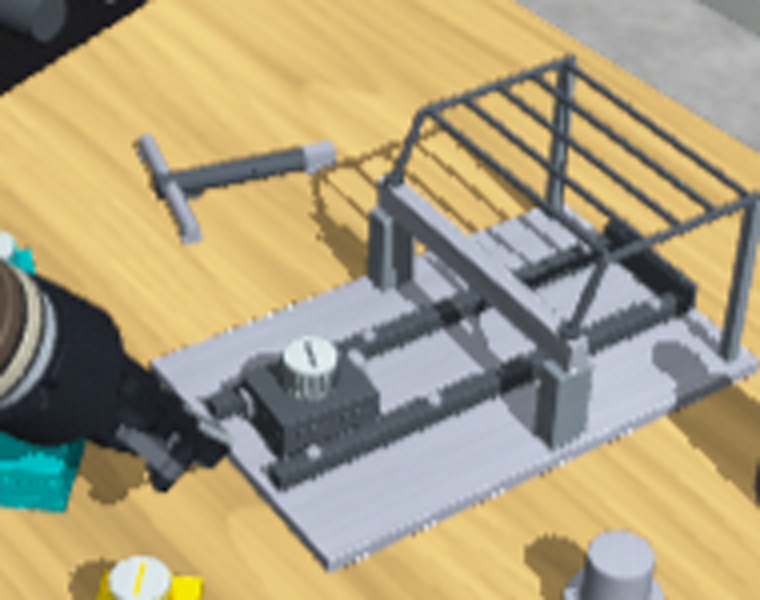

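View pics/w12.png

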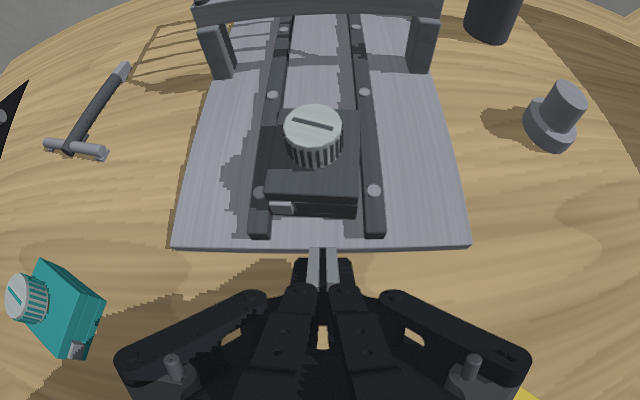

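Call:
jog_arm:
  motion: "-0.5 3 3 0 0; -1 6 6 0 0; -1.5 8 9 0 0; -1.5 11 12 0 0; -1.5 13.4 14.8 0 0"

```text
clock: 21.05
tool_pos: [0.4941, 0.0656, 0.0234]
eef_rot: [-0.602, 0.708, -1.513]
force: [0.3, -0.1, 0.1]
gripper_width: -0.0001
```

Call:
jog_arm:
  motion: "0 2.7 3 0 0; 0 5.4 6 0 0; 0 8 8.9 0 0; 0 10.7 11.8 0 0; 0.1 13.4 14.8 0 0"

```text
clock: 21.55
tool_pos: [0.5124, 0.064, 0.0223]
eef_rot: [-0.605, 0.71, -1.512]
force: [-2.7, -0.3, 0.5]
gripper_width: -0.0002
```

```bash
python3 st2.py; python3 st.py 13
```

```text
21.55 [ 0.081  0.35   2.455  3.313  0.399 -1.592] [0.5124 0.064  0.0223] f [-2.7 -0.3  0.5]
[[-0.065  0.669  0.74 ]
 [-0.997 -0.012 -0.077]
 [-0.042 -0.743  0.668]] slant deg below horizontal 48.00787698815472 heading -1.044358242822525
21.55 [ 0.081  0.35   2.455  3.313  0.399 -1.592] [0.51240403 0.06402608 0.02232773] [-0.60517551  0.7104645  -1.51222366] -0.00015688236452386875 [-2.7182841  -0.32816888  0.53832674] [-0.02632793  0.75848894 -0.10505569]
```

View pics/w13.png

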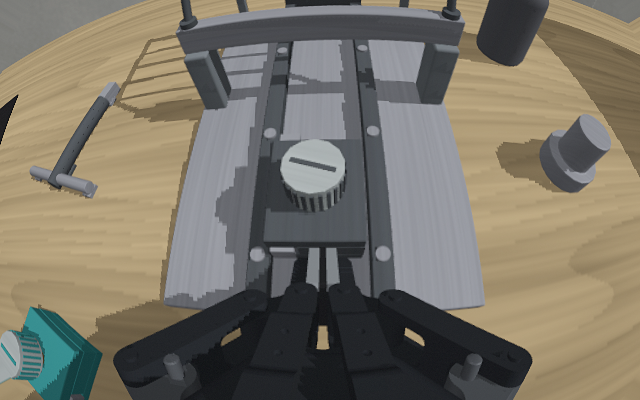

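Call:
jog_arm:
  motion: "0 2.4 3.3 0 0; 0 5 6.4 0 0; 0 7.6 9.4 0 0; 0 10.2 12.4 0 0; 0 12.8 15.4 0 0"

```text
clock: 22.1
tool_pos: [0.5336, 0.0627, 0.0239]
eef_rot: [-0.603, 0.709, -1.513]
force: [-2.3, -0.9, -1.2]
gripper_width: 0.0002
```

Call:
jog_arm:
  motion: "0 2.5 3.1 0 0; 0 5.1 6.2 0 0; 0 7.7 9.2 0 0; 0 10.3 12.2 0 0; 0 13 15.2 0 0"

```text
clock: 22.6
tool_pos: [0.5537, 0.0614, 0.0246]
eef_rot: [-0.603, 0.708, -1.513]
force: [-3.0, -0.2, -1.9]
gripper_width: -0.0001
```

```bash
python3 st2.py
```

```text
22.6 [ 0.064  0.383  2.373  3.301  0.352 -1.597] [0.5537 0.0614 0.0246] f [-3.  -0.2 -1.9]
[[-0.065  0.671  0.739]
 [-0.997 -0.012 -0.077]
 [-0.042 -0.741  0.67 ]] slant deg below horizontal 47.84994100117974 heading -1.042185024873184
```

Call:
jog_arm:
  motion: "0.1 2.6 3 0 0; 0.2 5.3 6 0 0; 0.3 8 8.9 0 0; 0.4 10.7 11.9 0 0; 0.5 13.3 14.9 0 0"

```text
clock: 23.1
tool_pos: [0.5736, 0.0596, 0.0247]
eef_rot: [-0.603, 0.708, -1.513]
force: [-2.3, -0.1, -1.8]
gripper_width: -0.0001
```

```bash
python3 st2.py;python3 st.py 14
python3 - <<'E'
from h import *
for n in('side','scene'): cv2.imwrite(f'pics/{n}14.png',vision.camera(n)[:,:,::-1])
crop('side14','s14a',230,120,420,270,4)
E
```

```text
23.1 [ 0.055  0.402  2.332  3.294  0.331 -1.597] [0.5736 0.0596 0.0247] f [-2.3 -0.1 -1.8]
[[-0.065  0.671  0.739]
 [-0.997 -0.012 -0.077]
 [-0.042 -0.741  0.67 ]] slant deg below horizontal 47.84853567651117 heading -1.0428639905146182
23.1 [ 0.055  0.402  2.332  3.294  0.331 -1.597] [0.57358319 0.05959937 0.02466052] [-0.60292921  0.70837625 -1.51284492] -5.291549741335401e-05 [-2.32556181 -0.07581962 -1.75980141] [ 0.02982952  0.82020786 -0.0023863 ]
```

View pics/w14.png

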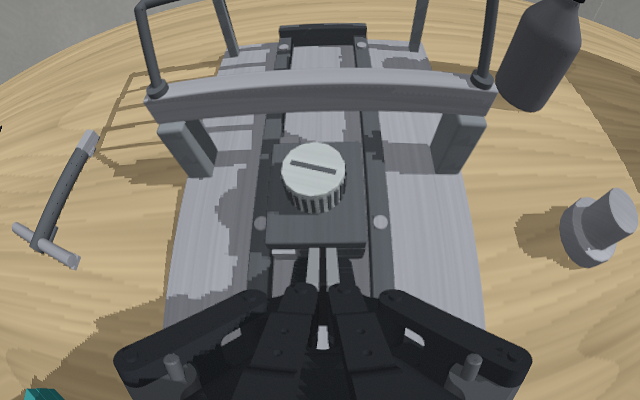

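View pics/s14a.png

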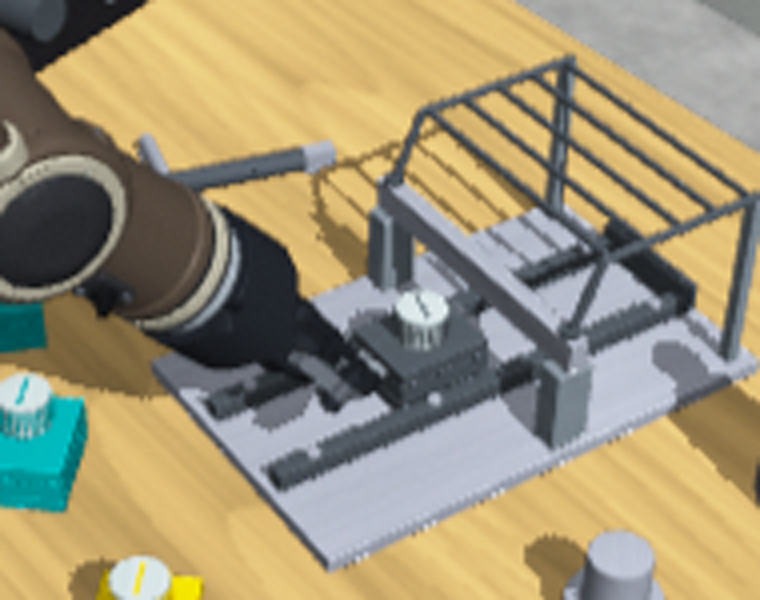

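Call:
jog_arm:
  motion: "0 2.7 3 0 0; 0 5.4 6 0 0; 0 8 8.9 0 0; 0 10.7 11.8 0 0; 0.1 13.4 14.8 0 0"

```text
clock: 23.75
tool_pos: [0.5934, 0.0583, 0.025]
eef_rot: [-0.602, 0.708, -1.513]
force: [-5.4, -0.2, 3.5]
gripper_width: -0.0001
```

Call:
jog_arm:
  motion: "0 2.7 3 0 0; 0 5.4 6 0 0; 0 8 8.9 0 0; 0 10.7 11.8 0 0; 0.1 13.4 14.8 0 0"

```text
clock: 24.25
tool_pos: [0.6134, 0.0569, 0.025]
eef_rot: [-0.602, 0.708, -1.513]
force: [-5.9, 0.8, 3.0]
gripper_width: 0.0003
```

```bash
python3 st2.py;python3 st.py 15
python3 - <<'E'
from h import *
for n in('side','scene'): cv2.imwrite(f'pics/{n}15.png',vision.camera(n)[:,:,::-1])
crop('side15','s15a',230,120,420,270,4)
E
```

```text
24.25 [ 0.043  0.442  2.249  3.286  0.288 -1.601] [0.6134 0.0569 0.025 ] f [-5.9  0.8  3. ]
[[-0.065  0.672  0.738]
 [-0.997 -0.012 -0.077]
 [-0.042 -0.741  0.67 ]] slant deg below horizontal 47.80042906414973 heading -1.0405676303759936
24.25 [ 0.043  0.442  2.249  3.286  0.288 -1.601] [0.6134106  0.056851   0.02497033] [-0.60233213  0.7076559  -1.51296241] 0.0002517902831439508 [-5.89591122  0.76828058  3.04445755] [-0.01631659  0.6308205   0.03231152]
```

View pics/w15.png

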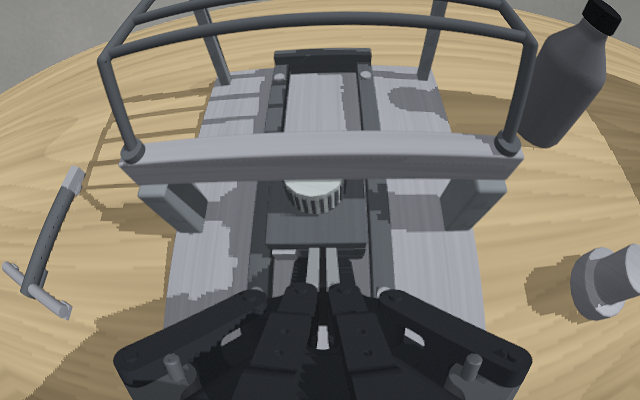

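View pics/s15a.png

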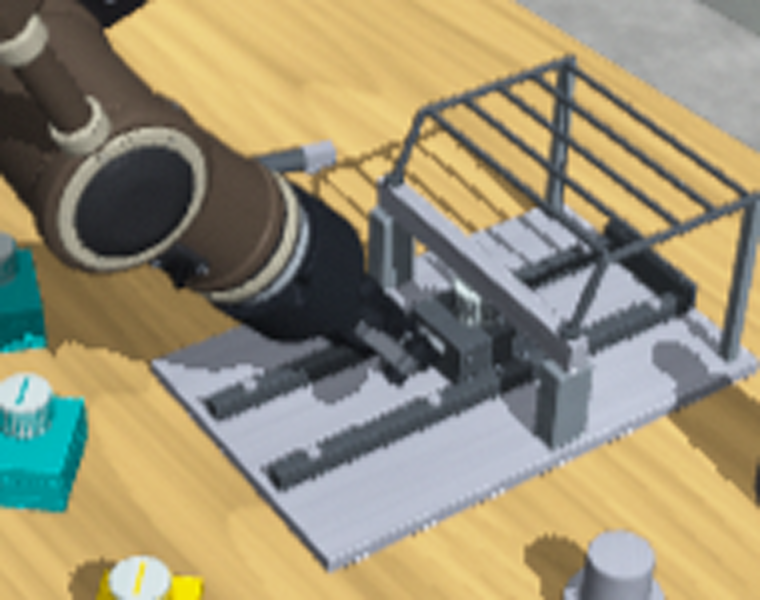

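Call:
jog_arm:
  motion: "0 2.7 3 0 0; 0 5.4 6 0 0; 0 8 8.9 0 0; 0 10.7 11.8 0 0; 0.1 13.4 14.8 0 0"

```text
clock: 24.9
tool_pos: [0.6327, 0.0555, 0.0245]
eef_rot: [-0.603, 0.709, -1.513]
force: [-5.1, 0.3, 3.7]
gripper_width: 0.0003
```

```bash
python3 st2.py;python3 st.py 16
python3 - <<'E'
from h import *
for n in('side','scene'): cv2.imwrite(f'pics/{n}16.png',vision.camera(n)[:,:,::-1])
crop('side16','s16a',250,120,440,270,4)
E
```

```text
24.9 [ 0.038  0.463  2.207  3.284  0.266 -1.604] [0.6327 0.0555 0.0245] f [-5.1  0.3  3.7]
[[-0.065  0.671  0.739]
 [-0.997 -0.012 -0.077]
 [-0.042 -0.742  0.669]] slant deg below horizontal 47.87777947202859 heading -1.0381205290770439
24.9 [ 0.038  0.463  2.207  3.284  0.266 -1.604] [0.63267058 0.05547257 0.0244815 ] [-0.60336752  0.70872267 -1.51264909] 0.00029887366508851053 [-5.12652682  0.2515317   3.70119873] [ 0.00657035  0.5328411  -0.03291357]
```

View pics/w16.png

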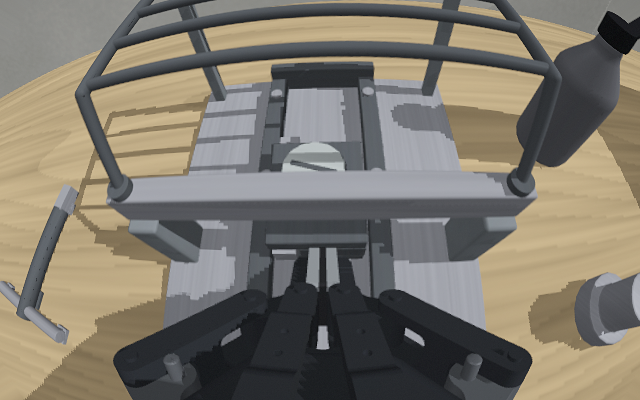

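View pics/s16a.png

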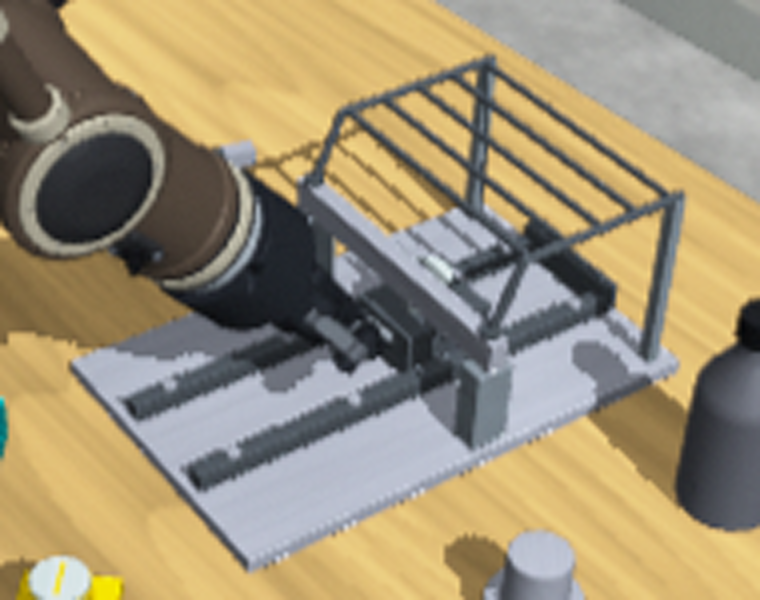

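Call:
jog_arm:
  motion: "0 1.6 1.9 0 0; 0 3.2 3.7 0 0; 0 4.8 5.6 0 0; 0 6.4 7.4 0 0; 0 8 9.2 0 0"

```text
clock: 25.55
tool_pos: [0.6447, 0.0547, 0.0245]
eef_rot: [-0.604, 0.709, -1.513]
force: [-3.9, 0.0, 2.4]
gripper_width: 0.0
```

```bash
python3 st2.py;python3 st.py 17
python3 - <<'E'
from h import *
for n in('side','scene'): cv2.imwrite(f'pics/{n}17.png',vision.camera(n)[:,:,::-1])
crop('side17','s17a',280,140,400,240,6)
E
```

```text
25.55 [ 0.035  0.476  2.181  3.284  0.251 -1.607] [0.6447 0.0547 0.0245] f [-3.9  0.   2.4]
[[-0.065  0.67   0.739]
 [-0.997 -0.012 -0.077]
 [-0.042 -0.742  0.669]] slant deg below horizontal 47.90587366881659 heading -1.038877557615989
25.55 [ 0.035  0.476  2.181  3.284  0.251 -1.607] [0.64472279 0.05465782 0.024503  ] [-0.60374301  0.70911369 -1.51255768] 3.20636569185499e-05 [-3.940325    0.02577037  2.42154401] [-0.03050574  0.5795088   0.01341397]
```

View pics/w17.png

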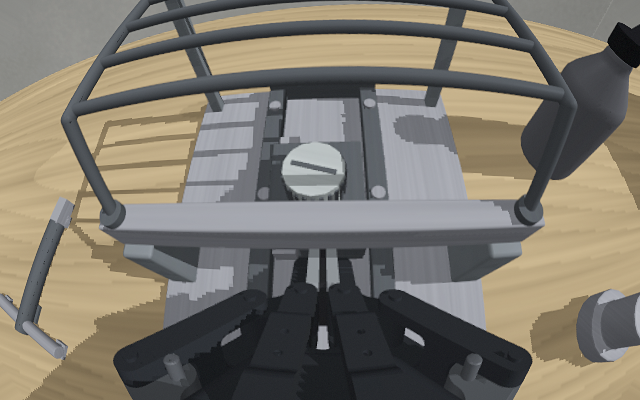

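View pics/s17a.png

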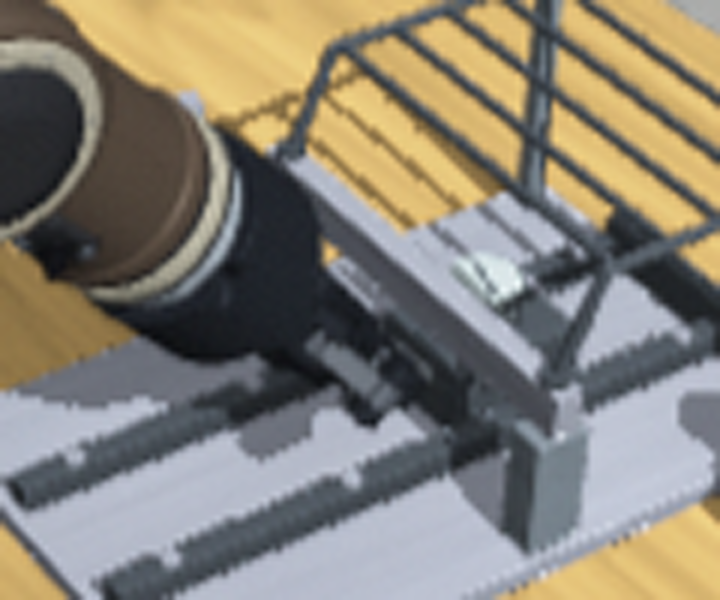

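Run:
```python
from h import *
X=onz('wrist',312,170,.06); yaw=-.0735; o=np.array([.649,.0536]); d=X[:2]-o
print(X, d[0]*np.cos(yaw)+d[1]*np.sin(yaw), -d[0]*np.sin(yaw)+d[1]*np.cos(yaw))
# bar top edges
for v in (203,228): 
  for z in(.083,):
    X=onz('wrist',320,v,z);print(v,X)
```

```text
[0.67861141 0.05452161 0.06      ] 0.029463789256539395 0.003093600564021572
203 [0.65068884 0.05149863 0.083     ]
228 [0.64154205 0.05206726 0.083     ]
```

Call:
jog_arm:
  motion: "0 1.8 1.2 0 0; 0 3.5 2.5 0 0; 0.1 5.1 4 0 0; 0.2 6.7 5.4 0 0; 0.2 8.2 6.8 0 0"

```text
clock: 26.2
tool_pos: [0.6558, 0.0538, 0.0236]
eef_rot: [-0.602, 0.708, -1.513]
force: [-6.2, 0.2, 4.2]
gripper_width: -0.0
```

```bash
python3 st2.py;python3 st.py 18
python3 - <<'E'
from h import *
for n in('side','scene'): cv2.imwrite(f'pics/{n}18.png',vision.camera(n)[:,:,::-1])
crop('side18','s18a',280,140,400,240,6)
crop('w18','w18b',220,120,420,300,4)
crop('scene18','c18a',270,180,420,300,5)
E
```

```text
26.2 [ 0.032  0.49   2.157  3.282  0.244 -1.606] [0.6558 0.0538 0.0236] f [-6.2  0.2  4.2]
[[-0.065  0.672  0.738]
 [-0.997 -0.012 -0.076]
 [-0.042 -0.741  0.67 ]] slant deg below horizontal 47.80592873009653 heading -1.0404629052811647
26.2 [ 0.032  0.49   2.157  3.282  0.244 -1.606] [0.65581555 0.05384283 0.02361897] [-0.60243909  0.70769633 -1.51292274] -5.524408135477174e-07 [-6.2088114   0.15739431  4.19093473] [0.01662894 0.52635138 0.00193953]
```

View pics/w18b.png

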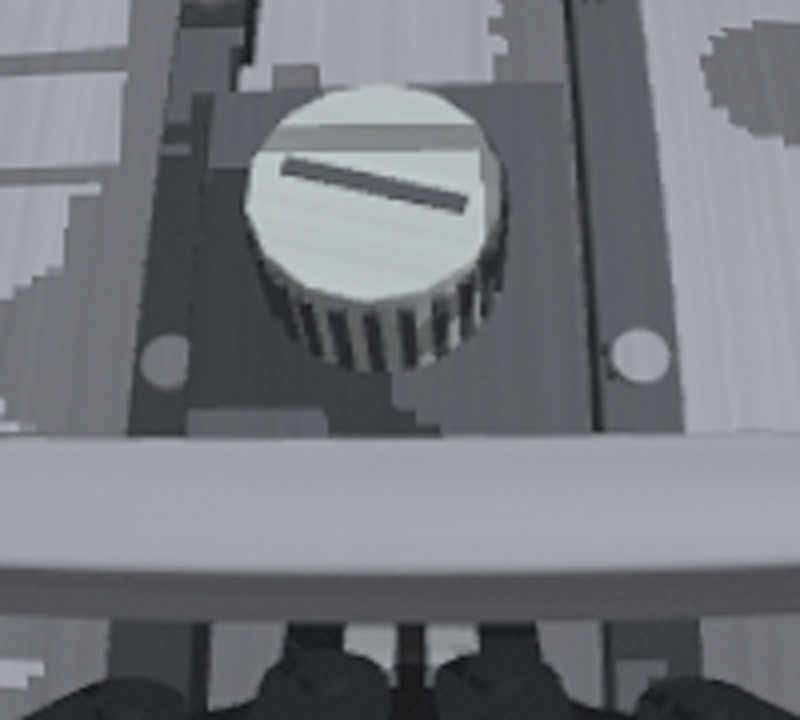

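View pics/c18a.png

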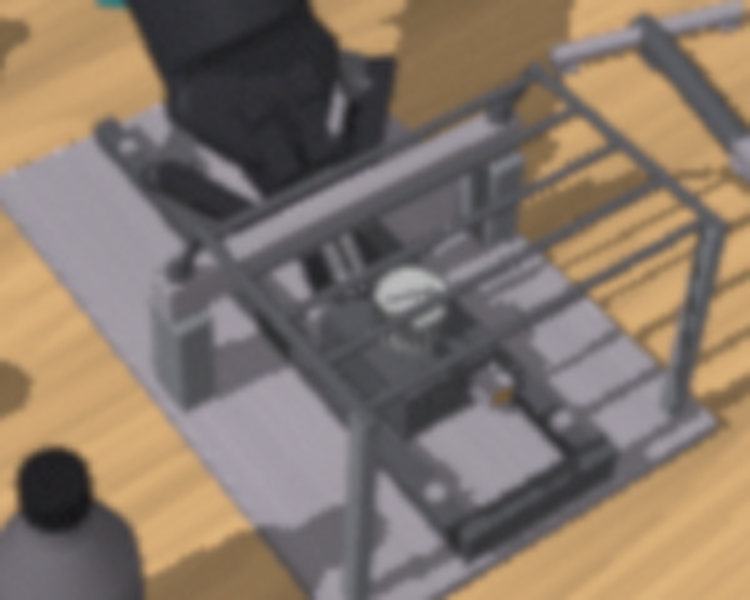

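Run:
```python
from h import *
s=r.state();pose=wcam()
def g(X):
    yaw=-.0735;d=X[:2]-np.array([.649,.0536]);return (d[0]*np.cos(yaw)+d[1]*np.sin(yaw))*1000
print('head',g(onz('wrist',311.75,168.5,.06)),'bar far/near top',g(onz('wrist',312,120+437/4,.083)),g(onz('wrist',312,120+572/4,.083)), 'bar under near', g(onz('wrist',312,120+618/4,.063)))
print('front top edge',g(onz('wrist',220+400/4,120+88/4,.04)))
for u,v in [(411,285)]:
    print('scene head',g(onz('scene',270+u/5,180+v/5,.06)))
print('end stop wrist?')
```

```text
head 40.56345790587607 bar far/near top 2.7229282676365747 -8.671419956088014 bar under near -7.937066654741827
front top edge 70.4935784776801
scene head 40.33165167146621
end stop wrist?
```

View pics/s18a.png

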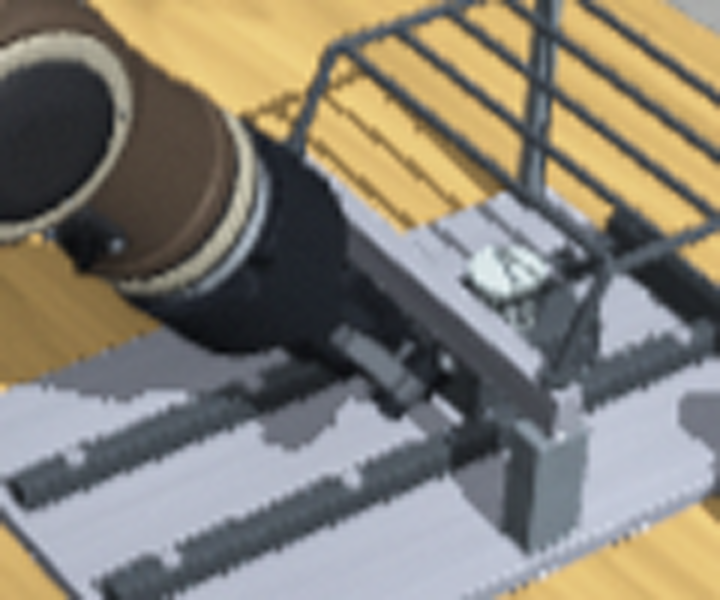

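Call:
jog_arm:
  motion: "0 1.2 0 0 0; 0 2.4 0.3 0 0; 0 3.5 0.9 0 0; 0 3.5 0.9 0 0; 0 3.5 0.9 0 0"

```text
clock: 26.85
tool_pos: [0.6586, 0.0537, 0.0212]
eef_rot: [-0.603, 0.708, -1.513]
force: [-3.7, -0.6, 3.0]
gripper_width: -0.0001
```

```bash
python3 st2.py
```

```text
26.85 [ 0.032  0.499  2.15   3.28   0.244 -1.605] [0.6586 0.0537 0.0212] f [-3.7 -0.6  3. ]
[[-0.065  0.671  0.739]
 [-0.997 -0.012 -0.077]
 [-0.042 -0.741  0.67 ]] slant deg below horizontal 47.852439571761714 heading -1.0395117622632686
```

Call:
jog_arm:
  motion: "0 -4 -4 0 0; 0 -12 -13.5 0 0; 0 -21 -23.5 0 0; 0 -32 -35.5 0 0; 0 -44 -48.5 0 0"

```text
clock: 27.35
tool_pos: [0.5919, 0.058, 0.0214]
eef_rot: [-0.603, 0.708, -1.513]
force: [-0.0, -0.3, 0.7]
gripper_width: -0.0001
```

Call:
jog_arm:
  motion: "0 -10 -11 0 0; 0 -20 -22 0 0; 0 -30 -33 0 0; 0 -38 -40 0 0; 0 -45 -40 0 0"

```text
clock: 27.85
tool_pos: [0.531, 0.0616, 0.027]
eef_rot: [-0.606, 0.711, -1.512]
force: [0.3, 0.5, -0.7]
gripper_width: 0.0001
```

```bash
python3 st2.py;python3 st.py 19
python3 - <<'E'
from h import *
for n in('side','scene'): cv2.imwrite(f'pics/{n}19.png',vision.camera(n)[:,:,::-1])
crop('side19','s19a',260,120,450,270,4)
crop('scene19','c19a',260,170,430,310,4)
E
```

```text
27.85 [ 0.068  0.351  2.419  3.305  0.364 -1.596] [0.531  0.0616 0.027 ] f [ 0.3  0.5 -0.7]
[[-0.065  0.669  0.741]
 [-0.997 -0.012 -0.076]
 [-0.042 -0.744  0.667]] slant deg below horizontal 48.03556886695705 heading -1.0392516059914905
27.85 [ 0.068  0.351  2.419  3.305  0.364 -1.596] [0.5309536  0.0616176  0.02704722] [-0.60575233  0.71061863 -1.51193998] 0.0001473378718236035 [ 0.31848119  0.523542   -0.7061373 ] [-0.0122291   0.32142921 -0.02106677]
```

View pics/w19.png

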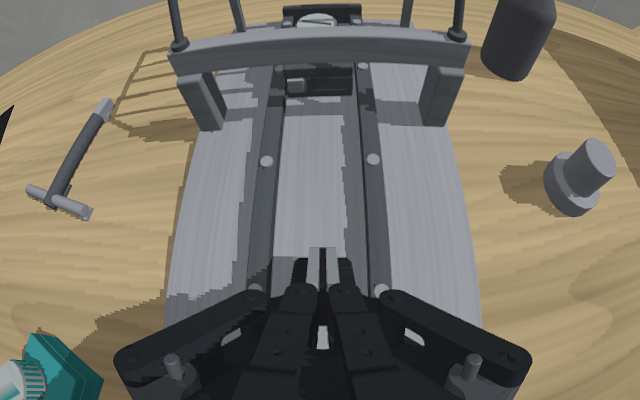

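View pics/s19a.png

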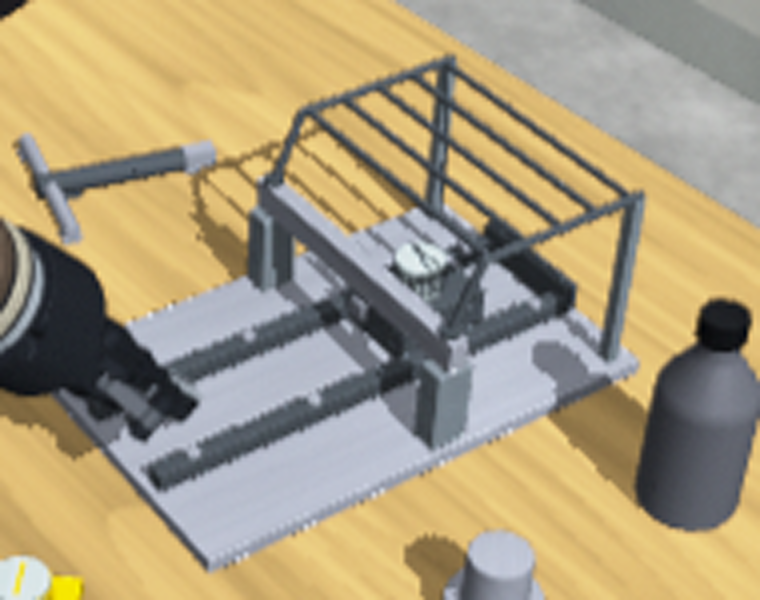

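View pics/c19a.png

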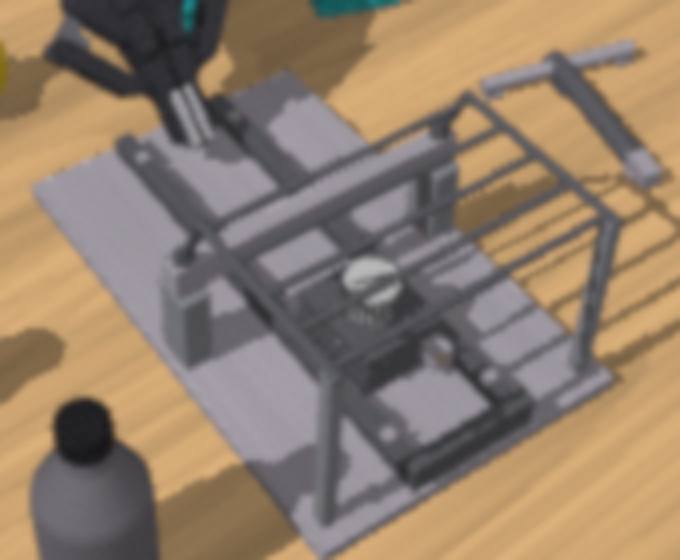

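Run:
```python
from h import *
crop('w19','w19b',240,10,400,130,5)
def g(X):
    yaw=-.0735;d=X[:2]-np.array([.6485,.0538]);return ((d[0]*np.cos(yaw)+d[1]*np.sin(yaw))*1000).round(1)
print('scene head',g(onz('scene',260+371/4,170+282/4,.06)),'side head',g(onz('side',365,185,.06)),'rear bot wrist',g(onz('wrist',320,95.5,.01)),'bar near under wrist',g(onz('wrist',320,65,.063)))
```

```text
scene head 49.1 side head 45.3 rear bot wrist 22.0 bar near under wrist -5.4
```

View pics/w19b.png

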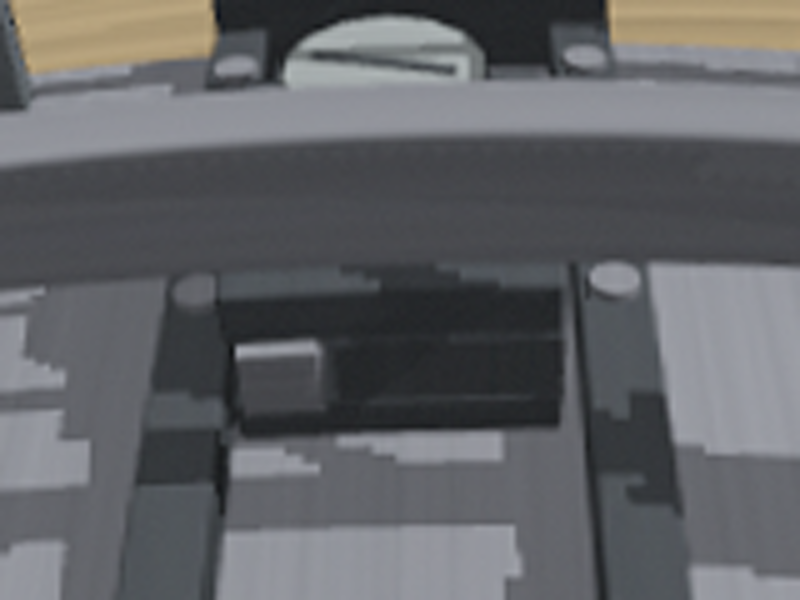

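Call:
jog_arm:
  motion: "0 -30 12 0 0; 0 -60 30 0 0; 0 -73 38 0 0; 0 -73 38 0 0; 0 -73 38 0 0"

```text
clock: 28.5
tool_pos: [0.5136, 0.0595, 0.1084]
eef_rot: [-0.601, 0.707, -1.513]
force: [0.3, 0.4, -1.0]
gripper_width: 0.0002
```

```bash
python3 st2.py
python3 - <<'E'
from rig import hand_in
print(hand_in())
E
```

```text
28.5 [ 0.066  0.065  2.465  3.57   0.137 -1.869] [0.5136 0.0595 0.1084] f [ 0.3  0.4 -1. ]
[[-0.065  0.672  0.737]
 [-0.997 -0.012 -0.077]
 [-0.043 -0.74   0.671]] slant deg below horizontal 47.734868207342146 heading -1.0434478949110106
the job is handed in; nothing more can be done
None
```

The clamp screw is fully home, and the holder has come out wholly on the far side of the bridge bar. I handed the job in at 28.5 s with the arm clear of everything.

- **Screw:** I drove it clockwise in two grips, about 4.8 rad in all. At the end the moment rose to about 0.9 N m and the head slipped in the fingers, which shows it reached the hard stop. The pictures show the head seated on the holder's top face.
- **Tilting the tool:** the jog commands cannot tilt the tool directly. I got the 48° slant by repeatedly commanding poses beyond the arm's reach, well clear of the bench items. I then brought it back low behind the holder.
- **Slide:** I pushed the rear face along the lane at about 40 mm/s. Push forces stayed at or under about 7 N. They rose to about 6 N as the head passed under the bar, with no sign of a knock on the bridge.
- **Last checks:** the views put the head's centre at about x +45 (side) and +49 mm (scene). A separate wrist reading put the rear face at +22. Together they put the rear face at +15 to +22 mm, against the bar's far side at +6. Earlier readings, before the last 3 mm of push, were lower, at +10 to +13, so the views disagree by several millimetres. All of them are past the bar.
- **Bystanders:** the chuck key, bushing and oil bottle show no movement in the pictures.

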